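# Fetch the whetstone from the blocked drawer

## Task

A blade is due for honing, but the drawer that holds the whetstone is stopped by the tin, the dropper bottle and the tape measure standing in front of it. Stand all three in the green side tray, pull the drawer out, and seat the whetstone flat between the clips of its holder, block side down as it lies now. Then push the drawer fully shut and stand the tin, the bottle and the tape measure back where each of them stood, and keep the three upright throughout.

Things in the scene. Friction and masses are not known exactly. Their poses are not given: they have to be found in the camera images.
- paste_tin: Round blue tin with a silvery slip lid (the lid does not come off), 55 mm across at the lid, 52 mm below it, 42 mm tall, 90 g, standing in front of the drawer (a like one at the back edge of the table, behind the chest, is not meant). Origin: centre of its underside, z up its axis.
- dropper: Brown round bottle with a white label and a black dropper cap, 34 mm across, cap 22 mm across from 66 mm height upward, 100 mm tall in all, 40 to 70 g, standing in front of the drawer (not the like one behind the chest). Origin: centre of its underside, z up its axis.
- tape_measure: Yellow and black tape measure standing on edge in front of the drawer, 190 g. Case 30 mm thick along its own x (-15 to +15 mm), from -19 to +43 mm along its own y (its middle is 12 mm from the origin on the +y side), 58 mm tall; a thin tape tongue sticks out near the bottom on the -y side to -49 mm. Origin: on its underside, z up.
- whetstone: Grey whetstone on a beech block, lying in the drawer, only its front end showing at the start. Block 58 mm wide (own x), 170 long (own y), 14 high; stone 48 x 150 mm on top, 30 mm high in all; 0.34 to 0.53 kg. Origin: centre of its underside, z up. In the drawer its length runs front to back, underside 22 mm above the table. Either end may point either way.
- stone_holder: Fixed beech board 92 x 222 mm (own x, y) with black rubber pad and bright steel clips, left or right of the drawer, opposite the tray. Origin: centre of its underside on the table, z up. The stone lies centred over it, length along its y, underside 18 mm above the table. Clips at ends and sides leave 6 mm play each side at the pad and lean outward up to 28 mm above the table, guiding the block in.
- side_tray: Fixed green tray, outside 130 mm (own x) by 250 mm (own y), floor 3 mm above the table, walls 3 mm thick and 18 mm high with a rim to 21 mm. Origin: centre of its underside on the table, z up. The three things fit side by side along its y, about 78 mm apart.
- chest_front (a point): Middle of the front of the fixed low wooden chest (240 mm deep, 218 wide, 86 high) with one drawer: a point 40 mm above the table in the plane of the shut drawer's face, midway across it. Axes: x into the chest (away from the robot), y to its left, z up. The chest's top begins 15 mm behind this plane (own x = +15 mm).
- chest_drawer0 (a joint): How far the drawer is pulled out toward the robot (-x of chest_front), in m: 0 fully shut, 0.165 fully out; at the start 0.060 to 0.072. It slides with about 1 N of friction plus 4 N per m/s and stays where it is left. Inside it is 168 mm wide and 195 mm long, floor 22 mm above the table, side walls to 58 mm.
- chest_drawer0_handle (a point): Middle of the drawer's steel bar handle, a round bar 11 mm thick and 105 mm long across the drawer, 44 mm above the table, 35 mm in front of the drawer's face; it can be taken from above, with one finger between bar and face. With the drawer shut it is 35 mm in front of chest_front.
Mind the look-alikes: they are no part of the job. Leave any pink look-alike of the tape_measure alone. Of the things that look like the paste_tin, take the one that is farthest to the robot's right at the start.

How it is judged (in metres and radians):
On the way, in this order (a step that is already met when the one before it is completed fails the run):
1. tin, bottle and tape measure stand released in the side tray, all three at once (x of paste_tin in the frame of side_tray between -0.06 and 0.06 m and y of paste_tin in the frame of side_tray between -0.12 and 0.12 m and z of each of paste_tin, dropper, tape_measure in the frame of side_tray below 0.012 m and angle between each of paste_tin, dropper, tape_measure's own z axis and vertical below 0.2 rad and linear speed of each of paste_tin, dropper, tape_measure below 0.02 m/s and contact force between each of paste_tin, dropper, tape_measure and the fingers below 0.2 N and x of dropper in the frame of side_tray between -0.06 and 0.06 m and y of dropper in the frame of side_tray between -0.12 and 0.12 m and x of tape_measure in the frame of side_tray between -0.06 and 0.06 m and y of tape_measure in the frame of side_tray between -0.12 and 0.12 m), for 0.2 s.
2. the whetstone is seated flat in its holder and released (x of whetstone in the frame of stone_holder between -0.009 and 0.009 m and y of whetstone in the frame of stone_holder between -0.009 and 0.009 m and z of whetstone in the frame of stone_holder between 0.014 and 0.0215 m and angle between whetstone's own z axis and vertical below 0.04 rad and angle between the y axis of whetstone and the y axis of stone_holder, either way round below 0.1 rad and linear speed of whetstone below 0.02 m/s and contact force between whetstone and the fingers below 0.2 N), for 0.2 s.
At the end, for the whole second after the job is handed in: The whetstone lies flat in the holder (underside on the pad, centre within 9 mm of the holder's in each direction, aligned within 0.1 rad), the drawer is shut to within 6 mm, and tin, bottle and tape measure stand upright, each within 15 mm of where it stood at the start; all released and at rest (all of step 2 and value of joint chest_drawer0 below 0.006 m and distance of each of paste_tin, dropper, tape_measure from where it was at the start of the episode below 0.015 m and angle between each of paste_tin, dropper, tape_measure's own z axis and vertical below 0.1 rad and linear speed of each of paste_tin, dropper, tape_measure below 0.02 m/s); the robot touches nothing.
It fails at once if the tin, the bottle or the tape measure is tipped over (angle between any of paste_tin, dropper, tape_measure's own z axis and vertical above 0.7 rad).
It also fails if it takes over 144 s, if anything falls off the work surface, if the arm or the gripper's body presses on something with over 40 N, if the wrist force passes 120 N, or if a joint passes its speed limit or range.

## Robot

A 7-joint arm with a two-finger parallel gripper is mounted at the origin on a cart in front of the work surface, level with it; the furniture and walls round the work are solid. World frame = base frame: x ahead of the robot, y to its left, z up, the work surface at z = 0. Lengths are in mm, angles in rad, forces in N, time in s.
With the tool pointing down it reaches from about 400 to 875 mm from the base axis. Payload 4.4 kg.
Tool frame: the origin (TCP) lies on the centre line of the jaws, within the pads' length; the fingertips stand 19 mm ahead of it and the grasp point (between the pads) is the TCP; z points along the fingers, y is the line along which they close (so a half turn about z gives the same grasp; the last joint's range is limited). The gripper opens to 85 mm and grips with 20 to 120 N. Pads are 22 mm wide; open, the fingers measure 114 mm over their backs; the gripper's body (76 mm by 85 mm) begins 54 mm behind the grasp point. The pads swing forward as they close: fully open they stand 13 mm farther back than shut.
Start: joints at [-1.381, 0.628, 0.038, 1.517, -0.027, 0.996, -0.02], TCP at [164.437, 628.871, 218.113] pointing down, gripper open.
Joint ranges: [-3.06, 3.06], [-0.37, 2.12], [-1.25, 1.32], [0.18, 2.47], [-1.1, 4.24], [0.23, 1.98], [-2.94, 2.94]. Speed limits (rad/s): [2.57, 2.57, 3.14, 3.14, 3.14, 3.14, 3.14].

## Interface

Orientations are given as [roll, pitch, yaw] about the fixed x, y, z axes, in that order (R = Rz(yaw) Ry(pitch) Rx(roll)).
In Python, from cell import ctrl, viewer, silhouettes gives the robot as it stands.
- The arm moves only by the shell command python3 -m creep 'ROWS'. ROWS is JSON, a list of rows, each an object with "jaw": the gripper command: -1 is shut, 1 is fully open, values between are in proportion; "xyz": the shift along the tool's x, y, z in mm, a list of three; "angular": the turn, a rotation vector about the tool's x, y, z in rad, a list of three. In form: [{"jaw": jaw, "xyz": [tx, ty, tz], "angular": [rx, ry, rz]}, ...]. A call has 1 to 12 rows; each row is the pose to reach, as a shift and turn from the pose commanded when the call began, along the tool's axes at that moment; what a row does not reach only later rows make up. A row lasts 1/8 s, in which the tool goes at most 62.5 mm and 10.7 degrees, less where a joint would pass 70% of its speed; a pose out of reach is approached as far as the arm can. A call with a gripper value outside its range is refused whole. The fingers move at their own pace and stop on an object; the grip force is fixed at half the most. Time passes only in rows, so rows that repeat a pose let the fingers close. It gives the time, the measured TCP pose, the force, the opening and the grip force at its end, in the units of the state.
- ctrl.read_state(): the state, without advancing time (a new reading comes with each control period).
- viewer.get_image(name): name is "scene" or "top"; returns (picture, depth): 400x640x3 uint8, red, green, blue; 400x640 float32, mm along the optical axis (not along the pixel's ray), 0 where there is no reading.
- viewer.camera_model(name): a dict with "fx", "fy", "cx", "cy" (pixels), "dist" ([k1, k2, p1, p2, k3] as OpenCV has them; the pictures are not rectified), "T" (4x4, takes a point from camera to world coordinates). Camera axes: x right, y down, z forward; pixel columns grow to the right and rows downward; lengths in mm; the calibration is good to about 2 mm. A picture is of the moment at which its call begins. camera_model takes no time and is no camera call.
- ctrl.finish_job(): hands the job in; it is judged then, once.
Trained networks look in the newest picture that a camera, given by its name, has taken for a name from the list of things; names that differ only in an ending like _2 or _b are one class to them, and where a whole thing is asked for, a point or a joint stands for the part that bears it (a point fixed in the world has none). Each returns a list of dicts, best first, with "score" (0 to 1); they miss things now and then, are a little off and sometimes report something else, mostly with a low value. They report only what shows in the picture. A call takes as long as a camera call. They do not tell look-alikes from the thing itself.
- silhouettes(camera, target): "pixels" (400x640 bool, what is visible of it) and "xy" ([column, row] in pixels, amid what is visible of it).
The state is a dict: "clock": time; "qpos": joint angles; "qd": joint speeds; "tau": joint torques, N m; "eef_pos": TCP position; "tool_rot": TCP orientation; "force": force on the tool from outside, world axes, zero at the start; "torque": the same for the moment, N m; "width": finger opening in mm; "gripper_force": force on a finger pad.
Only numpy, scipy, OpenCV 4.12 (cv2) and the standard library are available. Lean on these libraries where they do the work, as an engineer would, in place of code of your own. Each camera call takes 0.05 s, during which the arm holds its last target. There are 200 camera calls.

## Working session

There is one attempt and no reset: what is moved stays moved. The work goes in short steps, Python scripts to look and compute and a shell command to move; the robot and the scene stay as the last step left them, time stands still between calls to the robot, and variables do not carry over. Pictures are saved under pics/ and viewed, at most 14 in all, crops included, and the job is handed in when it is done.

```bash
ls; mkdir -p pics; cat > h.py <<'E'
import numpy as np, cv2
from cell import ctrl, viewer, silhouettes
def pts(cam, depth, mask=None):
    m=viewer.camera_model(cam)
    ok=depth>0
    if mask is not None: ok&=mask
    v,u=np.nonzero(ok)
    K=np.array([[m['fx'],0,m['cx']],[0,m['fy'],m['cy']],[0,0,1]])
    n=cv2.undistortPoints(np.c_[u,v].astype(float)[:,None],K,np.array(m['dist'],float))[:,0]
    d=depth[v,u]
    p=np.c_[n[:,0]*d,n[:,1]*d,d]
    T=np.array(m['T']); return p@T[:3,:3].T+T[:3,3],u,v
E
python3 - <<'E'
from h import *
for c in ['scene','top']:
    im,d=viewer.get_image(c)
    cv2.imwrite(f'pics/{c}0.png',im[:,:,::-1])
    print(c,np.array(viewer.camera_model(c)['T']).round(2).tolist(),viewer.camera_model(c)['fx'])
    for t in ['paste_tin','dropper','tape_measure','whetstone','stone_holder','side_tray','chest_drawer0','chest_drawer0_handle']:
        for r in silhouettes(c,t):
            p,u,v=pts(c,d,r['pixels'])
            if len(p): print(t,round(r['score'],2),np.round(r['xy']),r['pixels'].sum(),np.median(p,0).round(),np.percentile(p,2,0).round(),np.percentile(p,98,0).round())
print(ctrl.read_state())
E
```

```text
pics
scene [[0.87, -0.25, 0.43, 25.48], [-0.49, -0.45, 0.75, -1056.36], [0.01, -0.86, -0.51, 740.44], [0.0, 0.0, 0.0, 1.0]] 514.6721940556231
paste_tin 0.96 [269. 227.] 488 [433. -96.  40.] [ 412. -109.    5.] [459. -58.  47.]
paste_tin 0.85 [203. 205.] 422 [332.  95.  38.] [310.  83.   5.] [360. 134.  47.]
paste_tin 0.44 [299. 234.] 412 [ 486. -159.   48.] [ 474. -167.    5.] [ 505. -144.  100.]
dropper 0.98 [301. 230.] 385 [ 487. -159.   48.] [ 474. -167.    9.] [ 505. -146.  100.]
tape_measure 0.65 [227. 222.] 345 [354. -24.  46.] [342. -34.   7.] [375.  26.  61.]
whetstone 0.76 [340. 200.] 407 [649. -72.  53.] [615. -82.  28.] [691. -32.  58.]
whetstone 0.49 [232. 176.] 2087 [479. 264.   7.] [408. 139.   1.] [542. 393.  24.]
stone_holder 0.84 [354. 297.] 3357 [ 493. -382.   19.] [ 452. -476.    8.] [ 541. -266.   28.]
side_tray 0.85 [233. 177.] 2019 [478. 264.   7.] [407. 139.   1.] [541. 392.  24.]
side_tray 0.21 [341. 201.] 386 [651. -72.  53.] [616. -82.  29.] [690. -35.  57.]
chest_drawer0 0.55 [326. 207.] 1899 [590. -82.  48.] [ 543. -165.    4.] [686.  30.  71.]
chest_drawe
[... 1239 characters left out ...]
[673.  29.  69.]
{'clock': 0.9, 'qpos': array([-1.38079568,  0.6283548 ,  0.03847645,  1.517398  , -0.02700946,
        0.99630688, -0.01999117]), 'qd': array([-0.00171439, -0.0005627 , -0.00091721, -0.0002438 ,  0.00024842,
       -0.00090312,  0.00021954]), 'tau': array([-4.63857523e-04, -5.63272369e+01,  1.22551002e+00, -1.93788725e+01,
        1.10141718e-02,  1.50167165e-03, -7.30084452e-06]), 'eef_pos': array([164.42405342, 628.87784424, 218.14294451]), 'tool_rot': array([ 3.14154332e+00, -6.11958317e-05,  2.88578979e+00]), 'force': array([-0.02064158, -0.79578449, -0.26871485]), 'torque': array([ 0.01605305, -0.00689747, -0.03950471]), 'gripper_force': 0.0, 'width': 85.15554059246124}
```

View pics/top0.png

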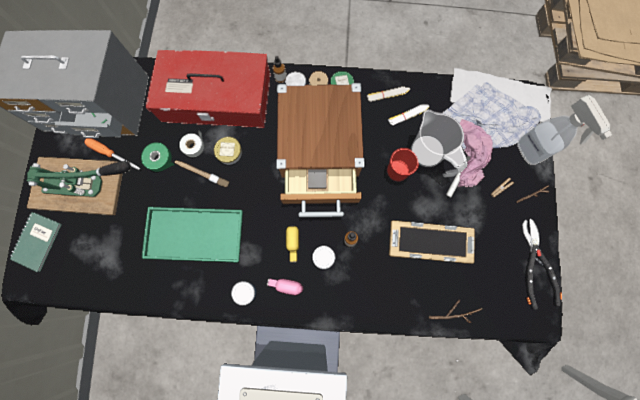

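View pics/scene0.png

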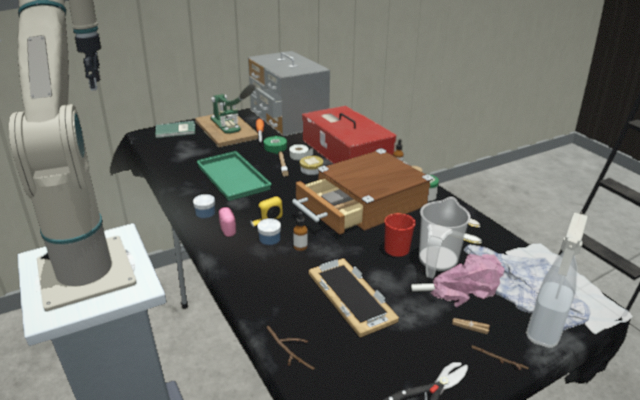

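Top view: blue tin (324,257), dropper (351,239), yellow tape (292,243), tray (193,233), holder (431,241), handle (320,208). The decoys are the tin at (243,293) and the pink tape at (285,286).

```bash
cat >> h.py <<'E'
def cloud(cams=('top','scene')):
    P=[]
    for c in cams:
        im,d=viewer.get_image(c); p,u,v=pts(c,d); P.append(np.c_[p,im[v,u],np.full(len(p),c=='top')])
    return np.vstack(P)
def box(P,x,y,z):
    return P[(P[:,0]>x[0])&(P[:,0]<x[1])&(P[:,1]>y[0])&(P[:,1]<y[1])&(P[:,2]>z[0])&(P[:,2]<z[1])]
def rect(Q):
    (c,s,a)=cv2.minAreaRect(Q[:,:2].astype(np.float32)); return np.round(c,1),np.round(s,1),round(a,2)
E
python3 - <<'E'
from h import *
P=cloud()
for n,x,y,z in [('tin',(400,475),(-120,-40),(37,50)),('drop',(465,520),(-180,-125),(92,110)),('dropbody',(465,520),(-180,-125),(30,60)),('tapetop',(425,520),(-30,30),(50,65)),('tape',(380,520),(-30,30),(6,50)),('tray rim',(390,560),(120,410),(15,25)),('holder',(430,560),(-490,-240),(10,35)),('holderclips',(430,560),(-490,-240),(22,35)),('handle',(530,565),(-170,40),(38,60)),('face',(570,600),(-190,50),(15,80)),('chesttop',(620,920),(-220,80),(80,95)),('stone',(590,690),(-130,0),(45,58))]:
    for c in (1,0):
        Q=box(P,x,y,z); Q=Q[Q[:,6]==c]
        if len(Q)>5:
            print(n,'top' if c else 'scene',len(Q),rect(Q),Q[:,:3].mean(0).round(1),np.percentile(Q[:,:3],[3,97],axis=0).round().tolist())
E
```

```text
tin top 377 (array([440. , -81.5]), array([52.5, 52.8]), 3.35) [439.9 -81.   40.9] [[416.0, -105.0, 38.0], [463.0, -57.0, 44.0]]
tin scene 268 (array([437.8, -82.8]), array([60. , 51.6]), 64.43) [436.8 -85.5  43.2] [[413.0, -110.0, 39.0], [461.0, -58.0, 46.0]]
drop top 19 (array([ 494.6, -145.3]), array([9.8, 9.4]), 89.04) [ 493.9 -145.2   97.3] [[490.0, -150.0, 94.0], [498.0, -140.0, 100.0]]
drop scene 23 (array([ 491.2, -148.6]), array([12.5,  9.5]), 62.54) [ 491.4 -149.    98.6] [[487.0, -154.0, 95.0], [497.0, -143.0, 103.0]]
dropbody top 86 (array([ 491.5, -147. ]), array([31.8, 30.3]), 3.15) [ 487.9 -145.5   52.2] [[476.0, -162.0, 35.0], [507.0, -132.0, 59.0]]
dropbody scene 167 (array([ 487.9, -156.1]), array([26.8, 31.5]), 63.48) [ 486.3 -158.7   46.5] [[475.0, -167.0, 31.0], [505.0, -146.0, 60.0]]
tapetop top 240 (array([482.3,   1.8]), array([60.6, 27.7]), 4.69) [481.8   1.1  55. ] [[455.0, -11.0, 51.0], [509.0, 14.0, 59.0]]
tapetop scene 164 (array([479.6,  -4.4]), array([64.6, 27.7]), 5.46) [477.9  -5.6  56.4] [[451.0, -16.0, 50.0], [506.0, 7.0, 62.0]]
tape top 70 (array([
[... 1461 characters left out ...]
 21.0], [599.0, 32.0, 70.0]]
face scene 980 (array([585.5, -63.9]), array([210.3,  28.5]), 90.0) [584.6 -75.6  50.4] [[574.0, -165.0, 20.0], [597.0, 30.0, 72.0]]
chesttop top 7032 (array([775.2, -47.8]), array([233.6, 220.8]), 4.94) [770.2 -47.9  85.6] [[664.0, -150.0, 83.0], [881.0, 55.0, 89.0]]
chesttop scene 3325 (array([772.1, -49.8]), array([238.4, 223.6]), 5.36) [762.6 -59.8  88.5] [[659.0, -159.0, 84.0], [878.0, 50.0, 91.0]]
stone top 395 (array([633.2, -65.9]), array([ 63.6, 120. ]), 3.92) [634.7 -54.   52.4] [[602.0, -106.0, 47.0], [662.0, -28.0, 57.0]]
stone scene 279 (array([646.4, -52.8]), array([66.9, 54.7]), 3.87) [644.  -57.3  53.5] [[615.0, -77.0, 46.0], [675.0, -29.0, 57.0]]
```

```bash
cat > to.py <<'E'
import sys,numpy as np
from cell import ctrl
from scipy.spatial.transform import Rotation as R
# args: x,y,z,yaw ... : shifts from the present pose, or from last of given with leading 'chain'
s=ctrl.read_state(); 
def cur():
    p=np.array(s['eef_pos']); r=R.from_euler('xyz',s['tool_rot']); return p,r
p,r=cur()
for a in sys.argv[1:]:
    if a=='|':  p,r=t,q; print('--'); continue
    v=[float(x) for x in a.split(',')]
    t=np.array(v[:3]); q=R.from_euler('xyz',[np.pi,0,v[3]])
    print(a,'->',r.inv().apply(t-p).round(1).tolist(),(r.inv()*q).as_rotvec().round(3).tolist())
E
python3 to.py 450,260,240,1.571 491,-148,180,1.571 '|' 491,-148,52,1.571
```

```text
450,260,240,1.571 -> [-369.6, -284.6, -21.9] [0.0, -0.0, 1.315]
491,-148,180,1.571 -> [-512.5, -669.0, 38.1] [0.0, -0.0, 1.315]
--
491,-148,52,1.571 -> [0.0, -0.0, 128.0] [0.0, 0.0, 0.0]
```

```bash
python3 -m creep '[{"jaw":0.4,"xyz":[-185,-142,-20],"angular":[0,0,0.65]},{"jaw":0.4,"xyz":[-369.6,-284.6,-22],"angular":[0,0,1.315]},{"jaw":0.4,"xyz":[-369.6,-284.6,-22],"angular":[0,0,1.315]},{"jaw":0.4,"xyz":[-369.6,-284.6,-22],"angular":[0,0,1.315]},{"jaw":0.4,"xyz":[-369.6,-284.6,-22],"angular":[0,0,1.315]},{"jaw":0.4,"xyz":[-369.6,-284.6,-22],"angular":[0,0,1.315]},{"jaw":0.4,"xyz":[-369.6,-284.6,-22],"angular":[0,0,1.315]},{"jaw":0.4,"xyz":[-369.6,-284.6,-22],"angular":[0,0,1.315]},{"jaw":0.4,"xyz":[-369.6,-284.6,-22],"angular":[0,0,1.315]}]'; python3 to.py 491.5,-148,180,1.571
```

```text
clock: 2.12
eef_pos: [451.8, 257.6, 240.5]
tool_rot: [3.14, 0.0, 1.566]
force: [-1.1, 0.3, -0.4]
width: 59.6
gripper_force: 0.0
491.5,-148,180,1.571 -> [-405.3, 41.8, 60.7] [0.001, 0.0, -0.005]
```

```bash
python3 -m creep '[{"jaw":0.4,"xyz":[-405,42,60],"angular":[0,0,-0.005]},{"jaw":0.4,"xyz":[-405,42,60],"angular":[0,0,-0.005]},{"jaw":0.4,"xyz":[-405,42,60],"angular":[0,0,-0.005]},{"jaw":0.4,"xyz":[-405,42,60],"angular":[0,0,-0.005]},{"jaw":0.4,"xyz":[-405,42,60],"angular":[0,0,-0.005]},{"jaw":0.4,"xyz":[-405,42,60],"angular":[0,0,-0.005]},{"jaw":0.4,"xyz":[-405,42,60],"angular":[0,0,-0.005]},{"jaw":0.4,"xyz":[-405,42,60],"angular":[0,0,-0.005]},{"jaw":0.4,"xyz":[-405,42,60],"angular":[0,0,-0.005]}]'; python3 to.py 491.5,-148,52,1.571
python3 - <<'E'
from h import *
im,d=viewer.get_image('scene'); cv2.imwrite('pics/s1.png',cv2.resize(im[120:300,180:420,::-1],None,fx=3,fy=3))
E
```

```text
clock: 3.25
eef_pos: [492.2, -142.8, 179.9]
tool_rot: [-3.141, -0.002, 1.578]
force: [0.6, 1.0, -0.2]
width: 59.9
gripper_force: 0.0
491.5,-148,52,1.571 -> [-5.4, -0.7, 127.9] [-0.0, -0.002, 0.007]
```

View pics/s1.png

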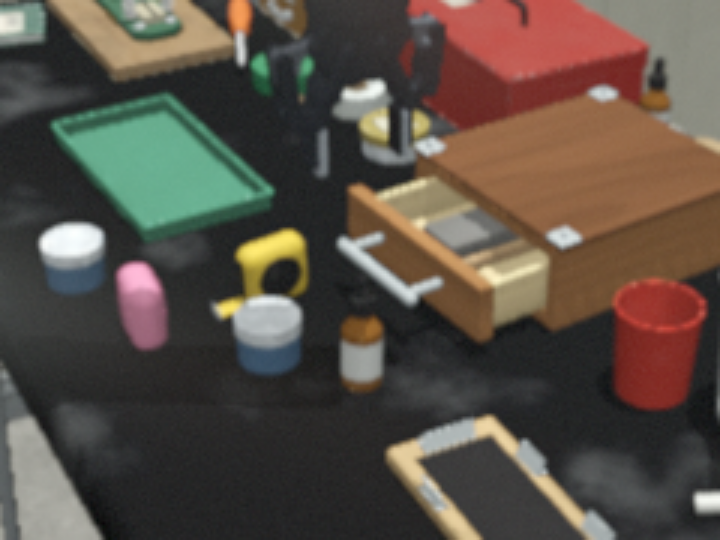

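Crop: jaws at (320,170)/(400,150) hang over the dropper at (360,340), as intended.

```bash
python3 -m creep '[{"jaw":0.4,"xyz":[0,0,0],"angular":[0,0,0]},{"jaw":0.4,"xyz":[0,0,60],"angular":[0,0,0]},{"jaw":0.4,"xyz":[0,0,100],"angular":[0,0,0]},{"jaw":0.4,"xyz":[0,0,128],"angular":[0,0,0]},{"jaw":0.4,"xyz":[0,0,128],"angular":[0,0,0]},{"jaw":0.4,"xyz":[0,0,128],"angular":[0,0,0]}]'; python3 to.py 491.5,-148,52,1.571
```

```text
clock: 4.05
eef_pos: [492.8, -144.7, 53.0]
tool_rot: [3.14, 0.0, 1.577]
force: [0.7, -0.3, 0.1]
width: 60.3
gripper_force: 0.0
491.5,-148,52,1.571 -> [-3.3, -1.3, 1.0] [0.001, 0.0, 0.006]
```

```bash
python3 -m creep '[{"jaw":0.4,"xyz":[-3,-1,1],"angular":[0,0,0]},{"jaw":-1,"xyz":[-3,-1,1],"angular":[0,0,0]},{"jaw":-1,"xyz":[-3,-1,1],"angular":[0,0,0]},{"jaw":-1,"xyz":[-3,-1,1],"angular":[0,0,0]},{"jaw":-1,"xyz":[-3,-1,1],"angular":[0,0,0]},{"jaw":-1,"xyz":[-3,-1,1],"angular":[0,0,0]}]'; python3 to.py 491.5,-148,180,1.571  472,345,180,1.61 '|' 472,345,56,1.61
```

```text
clock: 4.8
eef_pos: [491.2, -148.2, 51.8]
tool_rot: [3.141, 0.0, 1.576]
force: [-0.3, -0.2, 5.8]
width: 18.2
gripper_force: 58.2
491.5,-148,180,1.571 -> [0.2, 0.4, -128.2] [0.001, 0.0, 0.005]
472,345,180,1.61 -> [493.3, -16.8, -128.2] [0.001, 0.0, -0.034]
--
472,345,56,1.61 -> [0.0, -0.0, 124.0] [0.0, 0.0, 0.0]
```

```bash
python3 - <<'E'
from h import *
im,d=viewer.get_image('scene'); cv2.imwrite('pics/s2.png',cv2.resize(im[170:270,240:370,::-1],None,fx=5,fy=5,interpolation=cv2.INTER_CUBIC))
E
```

```text
(no output)
```

View pics/s2.png

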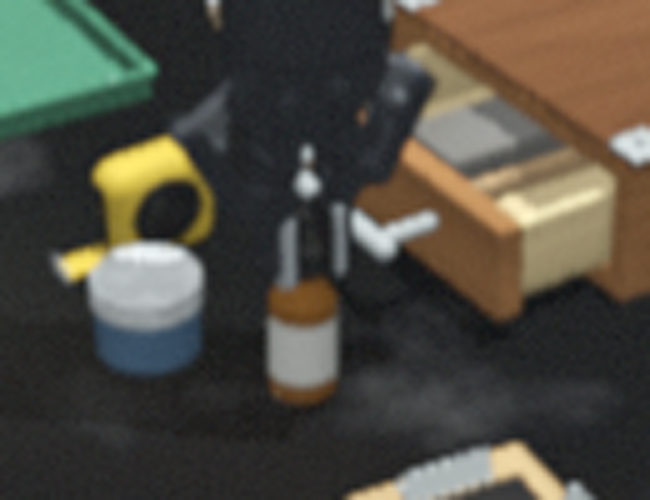

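```bash
python3 - <<'E'
from h import *
im,d=viewer.get_image('scene'); m=np.zeros(d.shape,bool)
for (a,b) in [(285,250),(300,240),(300,270),(305,290),(305,320),(300,350),(300,385),(345,240),(345,265),(285,270)]:
    m[:]=0; m[170+b//5,240+a//5]=1
    p,u,v=pts('scene',d,m); print((a,b),p.round().tolist(),im[170+b//5,240+a//5])
im,d=viewer.get_image('top'); cv2.imwrite('pics/t2.png',cv2.resize(im[200:280,280:380,::-1],None,fx=5,fy=5,interpolation=cv2.INTER_CUBIC))
for r in silhouettes('top','dropper'):
    p,u,v=pts('top',d,r['pixels']); print(r['score'],r['xy'],np.median(p,0).round())
E
```

```text
(285, 250) [[477.0, -160.0, 90.0]] [116 121 125]
(300, 240) [[489.0, -153.0, 88.0]] [34 36 35]
(300, 270) [[487.0, -156.0, 73.0]] [36 37 38]
(305, 290) [[488.0, -158.0, 63.0]] [120  79  36]
(305, 320) [[486.0, -162.0, 49.0]] [104  75  49]
(300, 350) [[483.0, -163.0, 33.0]] [154 157 154]
(300, 385) [[483.0, -163.0, 12.0]] [120 111 100]
(345, 240) [[511.0, -156.0, 82.0]] [68 71 73]
(345, 265) [[558.0, -68.0, 3.0]] [63 66 69]
(285, 270) [[478.0, -159.0, 78.0]] [113 121 124]
```

View pics/t2.png

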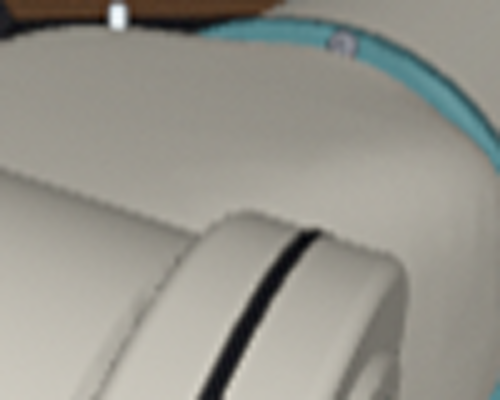

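```bash
cat >> h.py <<'E'
def proj(c,P):
    m=viewer.camera_model(c); T=np.linalg.inv(np.array(m['T'])); K=np.array([[m['fx'],0,m['cx']],[0,m['fy'],m['cy']],[0,0,1]])
    return cv2.projectPoints(np.array(P,float),cv2.Rodrigues(T[:3,:3])[0],T[:3,3],K,np.array(m['dist'],float))[0][:,0]
E
python3 - <<'E'
from h import *
a=proj('scene',[[491,-148,33],[491,-148,52],[491,-148,75],[491,-148,100]]); print('crop2',((a-[240,170])*5).round().tolist())
a=proj('scene',[[462,-143,161],[522,-143,161],[462,-143,200]]); print('crop1',((a-[180,120])*3).round().tolist())
s=ctrl.read_state(); print(s['qpos'].round(3),s['eef_pos'],s['width'],s['gripper_force'])
im,d=viewer.get_image('scene'); P,u,v=pts('scene',d)
q=(P[:,0]>440)&(P[:,0]<540)&(P[:,1]>-190)&(P[:,1]<-110)&(P[:,2]>20)
for z in range(20,170,8):
    w=q&(P[:,2]>=z)&(P[:,2]<z+8)
    if w.sum(): print(z,w.sum(),np.percentile(P[w],[5,95],axis=0).round()[:,:2].tolist())
E
```

```text
crop2 [[301.0, 329.0], [300.0, 297.0], [300.0, 256.0], [299.0, 212.0]]
crop1 [[321.0, 215.0], [391.0, 197.0], [320.0, 170.0]]
[ 0.066  0.716  0.261  2.037 -0.411  0.438  0.646] [ 491.24832194 -148.18919505   51.8079372 ] 18.470506283971652 58.24897340105963
20 39 [[473.0, -167.0], [503.0, -149.0]]
28 36 [[475.0, -166.0], [504.0, -152.0]]
36 45 [[473.0, -167.0], [504.0, -150.0]]
44 41 [[473.0, -165.0], [500.0, -150.0]]
52 56 [[476.0, -164.0], [501.0, -144.0]]
60 27 [[480.0, -160.0], [499.0, -150.0]]
68 39 [[473.0, -160.0], [505.0, -151.0]]
76 62 [[470.0, -160.0], [512.0, -147.0]]
84 61 [[469.0, -161.0], [512.0, -145.0]]
92 59 [[469.0, -161.0], [512.0, -142.0]]
100 52 [[471.0, -161.0], [508.0, -141.0]]
108 58 [[457.0, -162.0], [522.0, -141.0]]
116 119 [[453.0, -163.0], [531.0, -140.0]]
124 96 [[449.0, -163.0], [536.0, -139.0]]
132 104 [[443.0, -166.0], [536.0, -137.0]]
140 96 [[443.0, -167.0], [537.0, -141.0]]
148 87 [[443.0, -166.0], [538.0, -153.0]]
156 103 [[444.0, -169.0], [538.0, -152.0]]
164 130 [[444.0, -169.0], [531.0, -150.0]]
```

```bash
python3 -m creep '[{"jaw":-1,"xyz":[0,0,-50],"angular":[0,0,0]},{"jaw":-1,"xyz":[0,0,-100],"angular":[0,0,0]},{"jaw":-1,"xyz":[0,0,-128],"angular":[0,0,0]},{"jaw":-1,"xyz":[50,-2,-128],"angular":[0,0,0]},{"jaw":-1,"xyz":[110,-4,-128],"angular":[0,0,0]},{"jaw":-1,"xyz":[170,-6,-128],"angular":[0,0,0]},{"jaw":-1,"xyz":[230,-8,-128],"angular":[0,0,-0.034]},{"jaw":-1,"xyz":[290,-10,-128],"angular":[0,0,-0.034]},{"jaw":-1,"xyz":[350,-12,-128],"angular":[0,0,-0.034]},{"jaw":-1,"xyz":[410,-14,-128],"angular":[0,0,-0.034]},{"jaw":-1,"xyz":[460,-16,-128],"angular":[0,0,-0.034]},{"jaw":-1,"xyz":[493,-17,-128],"angular":[0,0,-0.034]}]'
python3 - <<'E'
from h import *
im,d=viewer.get_image('scene')
P=cloud(('scene',))
s=ctrl.read_state();print(s['eef_pos'])
x,y,z=s['eef_pos']
for a in range(-60,100,8):
    q=box(P,(x-60,x+60),(y-50,y+50),(z+a,z+a+8))
    if len(q)>3: print(a,len(q),np.percentile(q[:,:2],[5,95],axis=0).round().tolist(),q[:,3:6].mean(0).round())
E
python3 to.py 472,345,56,1.61
```

```text
clock: 6.55
eef_pos: [470.3, 348.1, 178.8]
tool_rot: [-3.141, -0.001, 1.613]
force: [0.4, -0.8, -0.9]
width: 18.0
gripper_force: 59.1
[469.7613466  350.31640383 178.48914066]
-52 15 [[454.0, 334.0], [478.0, 350.0]] [111.  88.  60.]
-44 28 [[453.0, 332.0], [480.0, 347.0]] [103.  89.  71.]
-36 23 [[452.0, 334.0], [480.0, 347.0]] [139. 141. 137.]
-28 32 [[453.0, 334.0], [482.0, 348.0]] [139. 141. 137.]
-20 29 [[452.0, 335.0], [483.0, 353.0]] [136. 138. 135.]
-12 28 [[454.0, 333.0], [480.0, 352.0]] [130. 130. 124.]
-4 31 [[453.0, 333.0], [481.0, 354.0]] [102.  78.  51.]
4 34 [[458.0, 335.0], [478.0, 353.0]] [109.  77.  43.]
12 16 [[454.0, 341.0], [481.0, 353.0]] [82. 74. 65.]
20 37 [[449.0, 339.0], [489.0, 350.0]] [62. 65. 66.]
28 47 [[448.0, 339.0], [490.0, 360.0]] [67. 70. 70.]
36 44 [[447.0, 340.0], [492.0, 358.0]] [62. 65. 65.]
44 39 [[447.0, 338.0], [491.0, 357.0]] [68. 73. 73.]
52 33 [[445.0, 335.0], [502.0, 358.0]] [63. 68. 66.]
60 64 [[434.0, 336.0], [507.0, 363.0]] [55. 57. 57.]
68 72 [[426.0, 334.0], [512.0, 363.0]] [53. 55. 54.]
76 68 [[424.0, 334.0], [515.0, 362.0]] [56. 58. 56.]
84 71 [[418.0, 333.0], [520.0, 362.0]] [56. 58. 57.]
92 89 [[414.0, 333.0], [525.0, 356.0]] [55. 57. 56.]
472,345,56,1.61 -> [-5.7, 2.1, 122.5] [-0.001, -0.003, 0.007]
```

```bash
python3 -m creep '[{"jaw":-1,"xyz":[0,0,0],"angular":[0,0,0]},{"jaw":-1,"xyz":[0,0,0],"angular":[0,0,0]},{"jaw":-1,"xyz":[0,0,50],"angular":[0,0,0]},{"jaw":-1,"xyz":[0,0,95],"angular":[0,0,0]},{"jaw":-1,"xyz":[0,0,112],"angular":[0,0,0]},{"jaw":-1,"xyz":[0,0,112],"angular":[0,0,0]}]'; python3 to.py 472,345,55.5,1.61
```

```text
clock: 7.4
eef_pos: [471.6, 343.9, 66.8]
tool_rot: [-3.141, 0.001, 1.608]
force: [0.6, 1.2, -0.1]
width: 18.2
gripper_force: 59.0
472,345,55.5,1.61 -> [1.1, 0.4, 11.3] [-0.001, 0.001, -0.002]
```

```bash
python3 -m creep '[{"jaw":-1,"xyz":[0,0,6],"angular":[0,0,0]},{"jaw":-1,"xyz":[0,0,11],"angular":[0,0,0]},{"jaw":-1,"xyz":[0,0,11],"angular":[0,0,0]},{"jaw":0.3,"xyz":[0,0,11],"angular":[0,0,0]},{"jaw":0.3,"xyz":[0,0,11],"angular":[0,0,0]},{"jaw":0.3,"xyz":[0,0,11],"angular":[0,0,0]},{"jaw":0.3,"xyz":[0,0,-30],"angular":[0,0,0]},{"jaw":0.3,"xyz":[0,0,-80],"angular":[0,0,0]},{"jaw":0.3,"xyz":[0,0,-114],"angular":[0,0,0]},{"jaw":1,"xyz":[0,0,-114],"angular":[0,0,0]}]'; python3 to.py 439,-82,150,1.571 '|' 439,-82,-8,1.571
```

```text
clock: 8.65
eef_pos: [473.4, 345.9, 184.1]
tool_rot: [3.137, -0.004, 1.61]
force: [0.3, 0.1, -0.7]
width: 71.9
gripper_force: 0.0
439,-82,150,1.571 -> [-426.4, -51.1, 32.3] [0.005, -0.004, 0.039]
--
439,-82,-8,1.571 -> [0.0, -0.0, 158.0] [0.0, 0.0, 0.0]
```

```bash
python3 -m creep '[{"jaw":1,"xyz":[-426,-50,32],"angular":[0,0,0.039]},{"jaw":1,"xyz":[-426,-50,32],"angular":[0,0,0.039]},{"jaw":1,"xyz":[-426,-50,32],"angular":[0,0,0.039]},{"jaw":1,"xyz":[-426,-50,32],"angular":[0,0,0.039]},{"jaw":1,"xyz":[-426,-50,32],"angular":[0,0,0.039]},{"jaw":1,"xyz":[-426,-50,32],"angular":[0,0,0.039]},{"jaw":1,"xyz":[-426,-50,32],"angular":[0,0,0.039]},{"jaw":1,"xyz":[-426,-50,32],"angular":[0,0,0.039]},{"jaw":1,"xyz":[-426,-50,32],"angular":[0,0,0.039]},{"jaw":1,"xyz":[-426,-50,32],"angular":[0,0,0.039]},{"jaw":1,"xyz":[-426,-50,32],"angular":[0,0,0.039]}]'
python3 - <<'E'
from h import *
P=cloud(('scene',)); q=box(P,(420,560),(100,430),(22,120)); print('dropper',len(q),np.percentile(q[:,:3],[2,50,98],axis=0).round().tolist())
q=box(P,(380,500),(-130,-30),(60,250))
for z in range(60,250,10):
    w=q[(q[:,2]>=z)&(q[:,2]<z+10)]
    if len(w): print(z,len(w),np.percentile(w[:,:2],[5,95],axis=0).round().tolist())
E
python3 to.py 439,-82,-8,1.571
```

```text
clock: 10.02
eef_pos: [438.4, -81.2, 149.0]
tool_rot: [-3.141, -0.0, 1.574]
force: [0.0, 0.2, -0.1]
width: 85.3
gripper_force: 0.0
dropper 294 [[450.0, 136.0, 22.0], [471.0, 331.0, 44.0], [542.0, 350.0, 99.0]]
170 4 [[404.0, -90.0], [483.0, -75.0]]
180 48 [[386.0, -94.0], [491.0, -70.0]]
190 72 [[383.0, -93.0], [493.0, -75.0]]
200 64 [[383.0, -93.0], [494.0, -75.0]]
210 64 [[383.0, -94.0], [493.0, -73.0]]
220 74 [[383.0, -96.0], [498.0, -74.0]]
230 96 [[388.0, -99.0], [499.0, -71.0]]
240 166 [[396.0, -100.0], [478.0, -69.0]]
439,-82,-8,1.571 -> [-0.6, 0.7, 157.0] [-0.0, -0.0, 0.002]
```

```bash
python3 -m creep '[{"jaw":1,"xyz":[0,0,60],"angular":[0,0,0]},{"jaw":1,"xyz":[0,0,115],"angular":[0,0,0]},{"jaw":1,"xyz":[0,0,145],"angular":[0,0,0]},{"jaw":1,"xyz":[0,0,160],"angular":[0,0,0]},{"jaw":1,"xyz":[0,0,163],"angular":[0,0,0]},{"jaw":1,"xyz":[0,0,163],"angular":[0,0,0]},{"jaw":-1,"xyz":[0,0,163],"angular":[0,0,0]},{"jaw":-1,"xyz":[0,0,163],"angular":[0,0,0]},{"jaw":-1,"xyz":[0,0,163],"angular":[0,0,0]},{"jaw":-1,"xyz":[0,0,163],"angular":[0,0,0]},{"jaw":-1,"xyz":[0,0,163],"angular":[0,0,0]}]'; python3 to.py 439,-82,150,1.571  475.5,267,150,1.61 '|' 475.5,267,-9,1.61
```

```text
clock: 11.45
eef_pos: [438.6, -82.5, -13.1]
tool_rot: [3.14, -0.001, 1.571]
force: [-1.0, 0.0, 4.9]
width: 52.4
gripper_force: 61.7
439,-82,150,1.571 -> [0.6, 0.6, -163.1] [0.001, -0.001, -0.0]
475.5,267,150,1.61 -> [349.6, 37.1, -162.9] [0.001, -0.001, -0.039]
--
475.5,267,-9,1.61 -> [0.0, -0.0, 159.0] [0.0, 0.0, 0.0]
```

```bash
python3 -m creep '[{"jaw":-1,"xyz":[0,0,-50],"angular":[0,0,0]},{"jaw":-1,"xyz":[0,0,-110],"angular":[0,0,0]},{"jaw":-1,"xyz":[0,0,-163],"angular":[0,0,0]},{"jaw":-1,"xyz":[50,5,-163],"angular":[0,0,0]},{"jaw":-1,"xyz":[110,12,-163],"angular":[0,0,0]},{"jaw":-1,"xyz":[170,18,-163],"angular":[0,0,0]},{"jaw":-1,"xyz":[230,24,-163],"angular":[0,0,-0.039]},{"jaw":-1,"xyz":[290,30,-163],"angular":[0,0,-0.039]},{"jaw":-1,"xyz":[335,36,-163],"angular":[0,0,-0.039]},{"jaw":-1,"xyz":[349.6,37,-163],"angular":[0,0,-0.039]},{"jaw":-1,"xyz":[349.6,37,-163],"angular":[0,0,-0.039]},{"jaw":-1,"xyz":[349.6,37,-163],"angular":[0,0,-0.039]}]'
python3 -m creep '[{"jaw":-1,"xyz":[0,0,50],"angular":[0,0,0]},{"jaw":-1,"xyz":[0,0,100],"angular":[0,0,0]},{"jaw":-1,"xyz":[0,0,145],"angular":[0,0,0]},{"jaw":-1,"xyz":[0,0,145],"angular":[0,0,0]},{"jaw":-1,"xyz":[0,0,145],"angular":[0,0,0]}]'
python3 to.py 475.5,267,-10,1.61
```

```text
clock: 12.95
eef_pos: [475.2, 264.7, 149.3]
tool_rot: [-3.141, 0.001, 1.607]
force: [-0.7, 0.0, -0.0]
width: 53.1
gripper_force: 63.3
clock: 13.58
eef_pos: [476.6, 265.8, 5.7]
tool_rot: [3.14, -0.0, 1.608]
force: [-0.3, 0.4, 0.2]
width: 52.3
gripper_force: 63.4
475.5,267,-10,1.61 -> [1.2, -1.1, 15.7] [0.002, -0.0, -0.002]
```

```bash
python3 -m creep '[{"jaw":-1,"xyz":[0,0,8],"angular":[0,0,0]},{"jaw":-1,"xyz":[0,0,15],"angular":[0,0,0]},{"jaw":-1,"xyz":[0,0,15],"angular":[0,0,0]},{"jaw":0.7,"xyz":[0,0,15],"angular":[0,0,0]},{"jaw":0.7,"xyz":[0,0,15],"angular":[0,0,0]},{"jaw":0.7,"xyz":[0,0,15],"angular":[0,0,0]},{"jaw":0.7,"xyz":[0,0,-30],"angular":[0,0,0]},{"jaw":0.7,"xyz":[0,0,-80],"angular":[0,0,0]},{"jaw":0.7,"xyz":[0,0,-135],"angular":[0,0,0]},{"jaw":0.7,"xyz":[0,0,-135],"angular":[0,0,0]}]'; python3 to.py 481,-1,130,0.087 481,-1,130,3.229 '|' 481,-1,-6,3.229; python3 -c "
from cell import ctrl;print(ctrl.read_state()['qpos'].round(2))"
```

```text
clock: 14.82
eef_pos: [477.8, 267.6, 142.8]
tool_rot: [3.135, -0.003, 1.61]
force: [0.2, 1.2, -1.3]
width: 72.6
gripper_force: 0.0
481,-1,130,0.087 -> [-268.5, -7.4, 12.0] [0.003, -0.008, 1.523]
481,-1,130,3.229 -> [-268.5, -7.4, 12.0] [0.008, 0.003, -1.619]
--
481,-1,-6,3.229 -> [0.0, -0.0, 136.0] [0.0, 0.0, 0.0]
[-1.08  0.73  0.84  1.9  -0.74  0.84  0.2 ]
```

```bash
python3 -m creep '[{"jaw":0.2,"xyz":[-268,-9,15],"angular":[0,0,1.523]},{"jaw":0.2,"xyz":[-268,-9,15],"angular":[0,0,1.523]},{"jaw":0.2,"xyz":[-268,-9,15],"angular":[0,0,1.523]},{"jaw":0.2,"xyz":[-268,-9,15],"angular":[0,0,1.523]},{"jaw":0.2,"xyz":[-268,-9,15],"angular":[0,0,1.523]},{"jaw":0.2,"xyz":[-268,-9,15],"angular":[0,0,1.523]},{"jaw":0.2,"xyz":[-268,-9,15],"angular":[0,0,1.523]},{"jaw":0.2,"xyz":[-268,-9,15],"angular":[0,0,1.523]},{"jaw":0.2,"xyz":[-268,-9,15],"angular":[0,0,1.523]},{"jaw":0.2,"xyz":[-268,-9,15],"angular":[0,0,1.523]},{"jaw":0.2,"xyz":[-268,-9,15],"angular":[0,0,1.523]},{"jaw":0.2,"xyz":[-268,-9,15],"angular":[0,0,1.523]}]'; python3 to.py 481,-1,130,0.087 481,-1,-4,0.087;  python3 -c "
from cell import ctrl;print(ctrl.read_state()['qpos'].round(2))"
python3 - <<'E'
from h import *
P=cloud(('scene',))
q=box(P,(430,515),(-40,40),(6,64)); print('tape',len(q),rect(q[q[:,2]>50]))
for n,y in [('tin',(225,305)),('dropper',(310,380))]:
  q=box(P,(410,535),y,(22,104)); print(n,len(q),np.percentile(q[:,:3],[2,98],axis=0).round().tolist())
E
```

```text
clock: 16.32
eef_pos: [476.7, -1.2, 124.2]
tool_rot: [-3.141, -0.0, 0.088]
force: [0.4, -0.4, -0.1]
width: 51.3
gripper_force: 0.0
481,-1,130,0.087 -> [4.3, 0.2, -5.8] [-0.0, -0.0, 0.001]
481,-1,-4,0.087 -> [4.3, 0.2, 128.2] [-0.0, -0.0, 0.001]
[-0.73  0.85  1.14  2.1  -1.02  0.92 -0.46]
tape 517 (array([482. ,  -3.8]), array([63.9, 33.6]), 6.65)
tin 234 [[412.0, 238.0, 23.0], [497.0, 290.0, 48.0]]
dropper 213 [[455.0, 323.0, 23.0], [485.0, 348.0, 100.0]]
```

```bash
python3 -m creep '[{"jaw":0.2,"xyz":[4,0,30],"angular":[0,0,0]},{"jaw":0.2,"xyz":[4,0,75],"angular":[0,0,0]},{"jaw":0.2,"xyz":[4,0,110],"angular":[0,0,0]},{"jaw":0.2,"xyz":[4,0,132],"angular":[0,0,0]},{"jaw":0.2,"xyz":[4,0,132],"angular":[0,0,0]},{"jaw":0.2,"xyz":[4,0,132],"angular":[0,0,0]}]'; python3 to.py 481,-1,-8,0.087;  python3 -c "
from cell import ctrl;print(ctrl.read_state()['qpos'].round(2))"
```

```text
clock: 17.12
eef_pos: [481.1, -1.5, -7.2]
tool_rot: [3.141, -0.001, 0.086]
force: [-0.2, -0.0, 0.4]
width: 51.4
gripper_force: 0.0
481,-1,-8,0.087 -> [-0.0, -0.5, 0.8] [0.001, -0.001, -0.001]
[-0.37  0.86  0.49  2.14 -1.09  0.41 -0.47]
```

```bash
python3 -m creep '[{"jaw":-1,"xyz":[0,0,0],"angular":[0,0,0]},{"jaw":-1,"xyz":[0,0,0],"angular":[0,0,0]},{"jaw":-1,"xyz":[0,0,0],"angular":[0,0,0]},{"jaw":-1,"xyz":[0,0,0],"angular":[0,0,0]},{"jaw":-1,"xyz":[0,0,0],"angular":[0,0,0]}]';python3 -m creep '[{"jaw":-1,"xyz":[0,0,-40],"angular":[0,0,0]},{"jaw":-1,"xyz":[0,0,-90],"angular":[0,0,0]},{"jaw":-1,"xyz":[0,0,-120],"angular":[0,0,0]},{"jaw":-1,"xyz":[0,0,-120],"angular":[0,0,0]},{"jaw":-1,"xyz":[0,0,-120],"angular":[0,0,0]}]'; python3 to.py 491.6,189.5,112,0.087;  python3 -c "
from cell import ctrl;print(ctrl.read_state()['qpos'].round(2))"
```

```text
clock: 17.75
eef_pos: [481.2, -0.8, -7.2]
tool_rot: [3.141, -0.001, 0.087]
force: [-0.9, 0.3, 7.1]
width: 28.6
gripper_force: 58.8
clock: 18.38
eef_pos: [479.9, -0.2, 111.4]
tool_rot: [-3.141, 0.001, 0.088]
force: [-0.6, 0.1, -2.9]
width: 28.8
gripper_force: 60.3
491.6,189.5,112,0.087 -> [28.2, -188.0, -0.6] [-0.001, 0.001, 0.001]
[-0.56  0.7   0.78  2.1  -0.8   0.68 -0.71]
```

```bash
python3 -m creep '[{"jaw":-1,"xyz":[7,-50,0],"angular":[0,0,0]},{"jaw":-1,"xyz":[15,-100,0],"angular":[0,0,0]},{"jaw":-1,"xyz":[22,-150,0],"angular":[0,0,0]},{"jaw":-1,"xyz":[28,-188,0],"angular":[0,0,0]},{"jaw":-1,"xyz":[28,-188,0],"angular":[0,0,0]},{"jaw":-1,"xyz":[28,-188,0],"angular":[0,0,0]},{"jaw":-1,"xyz":[28,-188,50],"angular":[0,0,0]},{"jaw":-1,"xyz":[28,-188,90],"angular":[0,0,0]},{"jaw":-1,"xyz":[28,-188,102],"angular":[0,0,0]},{"jaw":-1,"xyz":[28,-188,102],"angular":[0,0,0]},{"jaw":-1,"xyz":[28,-188,102],"angular":[0,0,0]}]'; python3 to.py 491.6,189.5,-4,0.087;  python3 -c "
from cell import ctrl;print(ctrl.read_state()['qpos'].round(2))"
```

```text
clock: 19.75
eef_pos: [493.4, 188.4, 11.4]
tool_rot: [-3.141, -0.002, 0.086]
force: [-0.7, 0.2, -1.9]
width: 28.5
gripper_force: 60.2
491.6,189.5,-4,0.087 -> [-1.7, -1.2, 15.4] [-0.0, -0.002, -0.001]
[-0.82  0.89  0.64  2.02 -1.01  0.58 -0.94]
```

```bash
python3 -m creep '[{"jaw":-1,"xyz":[-1,0,8],"angular":[0,0,0]},{"jaw":-1,"xyz":[-1,0,15],"angular":[0,0,0]},{"jaw":-1,"xyz":[-1,0,15],"angular":[0,0,0]},{"jaw":0.1,"xyz":[-1,0,15],"angular":[0,0,0]},{"jaw":0.1,"xyz":[-1,0,15],"angular":[0,0,0]},{"jaw":0.1,"xyz":[-1,0,15],"angular":[0,0,0]},{"jaw":0.1,"xyz":[-1,0,-30],"angular":[0,0,0]},{"jaw":0.1,"xyz":[-1,0,-80],"angular":[0,0,0]},{"jaw":0.1,"xyz":[-1,0,-100],"angular":[0,0,0]},{"jaw":0.1,"xyz":[-1,0,-100],"angular":[0,0,0]}]'; python3 to.py 546.5,-68,110,1.66
python3 - <<'E'
from h import *
im,d=viewer.get_image('scene');cv2.imwrite('pics/s3.png',cv2.resize(im[130:260,150:370,::-1],None,fx=3,fy=3))
E
```

```text
clock: 21.0
eef_pos: [492.2, 189.1, 111.3]
tool_rot: [-3.141, -0.003, 0.087]
force: [0.1, 0.1, -1.0]
width: 47.1
gripper_force: 0.0
546.5,-68,110,1.66 -> [31.7, 260.9, 1.2] [0.002, -0.003, -1.573]
```

View pics/s3.png

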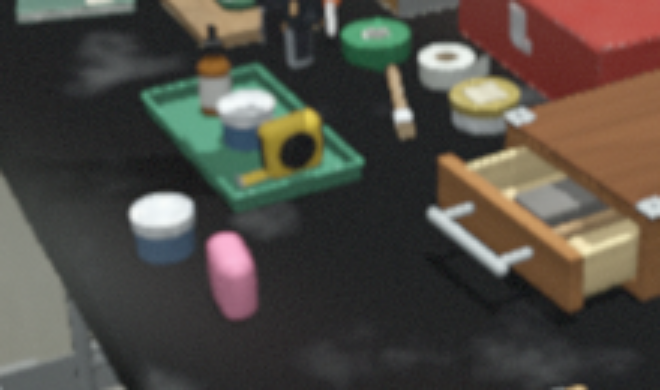

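All three stand in the tray: bottle (213,85), tin (245,115), tape (290,145). The area in front of the drawer is clear.

```bash
python3 -m creep '[{"jaw":-0.3,"xyz":[32,261,0],"angular":[0,0,-1.573]},{"jaw":-0.3,"xyz":[32,261,0],"angular":[0,0,-1.573]},{"jaw":-0.3,"xyz":[32,261,0],"angular":[0,0,-1.573]},{"jaw":-0.3,"xyz":[32,261,0],"angular":[0,0,-1.573]},{"jaw":-0.3,"xyz":[32,261,0],"angular":[0,0,-1.573]},{"jaw":-0.3,"xyz":[32,261,0],"angular":[0,0,-1.573]},{"jaw":-0.3,"xyz":[32,261,0],"angular":[0,0,-1.573]},{"jaw":-0.3,"xyz":[32,261,0],"angular":[0,0,-1.573]},{"jaw":-0.3,"xyz":[32,261,0],"angular":[0,0,-1.573]},{"jaw":-0.3,"xyz":[32,261,0],"angular":[0,0,-1.573]},{"jaw":-0.3,"xyz":[32,261,0],"angular":[0,0,-1.573]},{"jaw":-0.3,"xyz":[32,261,0],"angular":[0,0,-1.573]}]'
python3 - <<'E'
from h import *
P=cloud(('scene',))
q=box(P,(525,575),(-130,-10),(38,58)); b=q[(q[:,3:6].min(1)>110)];print('bar',len(b),b[:,:3].mean(0).round(1),rect(b))
q=box(P,(500,600),(-110,-20),(115,165));
for z in range(115,165,10):
    w=q[(q[:,2]>=z)&(q[:,2]<z+10)]
    if len(w): print(z,len(w),np.percentile(w[:,:2],[5,95],axis=0).round().tolist())
print(ctrl.read_state()['width'])
E
python3 to.py 546,-68,110,1.66 546,-68,6,1.66
```

```text
clock: 22.55
eef_pos: [545.5, -68.4, 109.7]
tool_rot: [-3.141, -0.0, 1.659]
force: [0.3, 0.6, -0.2]
width: 29.9
gripper_force: 0.0
bar 173 [550.2 -71.2  49.7] (array([559.5, -69.3]), array([ 37.9, 118.2]), 4.3)
125 33 [[524.0, -82.0], [567.0, -60.0]]
135 70 [[519.0, -83.0], [570.0, -62.0]]
145 58 [[518.0, -81.0], [568.0, -62.0]]
155 54 [[518.0, -81.0], [571.0, -62.0]]
30.25123612801091
546,-68,110,1.66 -> [0.3, 0.4, -0.2] [-0.001, -0.0, -0.001]
546,-68,6,1.66 -> [0.3, 0.5, 103.8] [-0.001, -0.0, -0.001]
```

```bash
python3 -m creep '[{"jaw":-0.3,"xyz":[0,3,0],"angular":[0,0,0]},{"jaw":-0.3,"xyz":[0,3,50],"angular":[0,0,0]},{"jaw":-0.3,"xyz":[0,3,85],"angular":[0,0,0]},{"jaw":-0.3,"xyz":[0,3,104],"angular":[0,0,0]},{"jaw":-0.3,"xyz":[0,3,104],"angular":[0,0,0]},{"jaw":-0.3,"xyz":[0,3,104],"angular":[0,0,0]}]' && python3 -m creep '[{"jaw":-1,"xyz":[0,0,0],"angular":[0,0,0]},{"jaw":-1,"xyz":[0,0,0],"angular":[0,0,0]},{"jaw":-1,"xyz":[0,0,0],"angular":[0,0,0]},{"jaw":-1,"xyz":[0,0,0],"angular":[0,0,0]}]'
```

```text
clock: 23.35
eef_pos: [558.0, -67.2, 11.9]
tool_rot: [3.124, 0.001, 1.661]
force: [-0.2, 4.8, 36.7]
width: 30.2
gripper_force: 15.6
clock: 23.85
eef_pos: [552.2, -68.1, 8.6]
tool_rot: [3.135, 0.001, 1.66]
force: [-0.3, 1.9, 18.3]
width: 9.1
gripper_force: 58.6
```

```bash
python3 -m creep '[{"jaw":-1,"xyz":[0,-6,-2],"angular":[0,0,0]},{"jaw":-1,"xyz":[0,-16,-3],"angular":[0,0,0]},{"jaw":-1,"xyz":[0,-28,-3],"angular":[0,0,0]},{"jaw":-1,"xyz":[0,-40,-3],"angular":[0,0,0]},{"jaw":-1,"xyz":[0,-52,-3],"angular":[0,0,0]},{"jaw":-1,"xyz":[0,-64,-3],"angular":[0,0,0]},{"jaw":-1,"xyz":[0,-74,-3],"angular":[0,0,0]},{"jaw":-1,"xyz":[0,-84,-3],"angular":[0,0,0]},{"jaw":-1,"xyz":[0,-92,-3],"angular":[0,0,0]},{"jaw":-1,"xyz":[0,-92,-3],"angular":[0,0,0]},{"jaw":-1,"xyz":[0,-92,-3],"angular":[0,0,0]}]'
python3 - <<'E'
from h import *
P=cloud(('scene',))
q=box(P,(400,700),(-190,60),(45,62)); q=q[q[:,1]<-130]; print(np.percentile(q[:,:3],[2,98],axis=0).round())
E
```

```text
clock: 25.22
eef_pos: [456.2, -76.2, 8.9]
tool_rot: [-3.14, -0.001, 1.66]
force: [-0.1, 0.4, -7.2]
width: 9.0
gripper_force: 58.4
[[ 466. -174.   45.]
 [ 694. -133.   62.]]
```

```bash
python3 -m creep '[{"jaw":-1,"xyz":[0,-4,0],"angular":[0,0,0]},{"jaw":-1,"xyz":[0,-8,0],"angular":[0,0,0]},{"jaw":-1,"xyz":[0,-8,0],"angular":[0,0,0]},{"jaw":-1,"xyz":[0,-8,0],"angular":[0,0,0]}]';  python3 -m creep '[{"jaw":-0.3,"xyz":[0,3,0],"angular":[0,0,0]},{"jaw":-0.3,"xyz":[0,3,0],"angular":[0,0,0]},{"jaw":-0.3,"xyz":[0,3,0],"angular":[0,0,0]},{"jaw":-0.3,"xyz":[0,3,-50],"angular":[0,0,0]},{"jaw":-0.3,"xyz":[0,3,-110],"angular":[0,0,0]},{"jaw":0.8,"xyz":[0,3,-170],"angular":[0,0,0]},{"jaw":0.8,"xyz":[200,3,-170],"angular":[0,0,0]},{"jaw":0.8,"xyz":[200,3,-170],"angular":[0,0,0]},{"jaw":0.8,"xyz":[200,3,-170],"angular":[0,0,0]},{"jaw":0.8,"xyz":[200,3,-170],"angular":[0,0,0]}]'
python3 - <<'E'
from h import *
P=cloud()
for n,x,y,z in [('handle',(430,470),(-160,20),(38,60)),('stonetop',(480,700),(-130,0),(46,58)),('stone',(480,700),(-140,20),(30,58))]:
  for c in (1,0):
    q=box(P,x,y,z); q=q[q[:,6]==c]
    if n=='stonetop': q=q[(q[:,3:6].max(1)-q[:,3:6].min(1))<25]
    if len(q)>5: print(n,c,len(q),rect(q),q[:,:3].mean(0).round(1),np.percentile(q[:,:3],[2,98],axis=0).round().tolist())
for c in ('top','scene'):
  im,d=viewer.get_image(c)
  for r in silhouettes(c,'whetstone'):
    p,u,v=pts(c,d,r['pixels']); print(r['score'],r['xy'],rect(p),np.median(p,0).round())
  if c=='top': cv2.imwrite('pics/t4.png',cv2.resize(im[150:280,240:400,::-1],None,fx=4,fy=4))
E
```

```text
clock: 25.78
eef_pos: [449.1, -76.8, 8.9]
tool_rot: [-3.141, -0.0, 1.66]
force: [0.2, 1.1, -10.9]
width: 8.9
gripper_force: 58.3
clock: 27.02
eef_pos: [433.5, 127.1, 179.1]
tool_rot: [-3.142, -0.002, 1.668]
force: [0.9, -0.0, -0.6]
width: 76.6
gripper_force: 0.0
handle 1 194 (array([462.8, -75.1]), array([ 17.7, 113.1]), 2.19) [461.5 -71.5  48. ] [[454.0, -129.0, 43.0], [469.0, -21.0, 52.0]]
handle 0 156 (array([459.7, -76.6]), array([112.8,  19.6]), 89.54) [459.1 -77.6  49.7] [[451.0, -132.0, 43.0], [468.0, -23.0, 54.0]]
stonetop 1 954 (array([572.9, -73.3]), array([ 96.6, 183.5]), 89.12) [593.2 -56.3  51.9] [[492.0, -81.0, 48.0], [662.0, -31.0, 56.0]]
stonetop 0 651 (array([579.3, -72.9]), array([ 98.4, 198.2]), 89.8) [592.7 -63.7  53.6] [[486.0, -118.0, 47.0], [671.0, -31.0, 57.0]]
stone 1 1457 (array([575.2, -59.4]), array([190.1, 159.1]), 0.23) [578.2 -55.1  48.7] [[490.0, -117.0, 33.0], [662.0, 18.0, 57.0]]
stone 0 1455 (array([583.7, -59.3]), array([209., 159.]), 0.78) [574.5 -57.   47.7] [[488.0, -126.0, 31.0], [675.0, 19.0, 57.0]]
0.87 [318.6, 195.5] (array([592.7, -55.9]), array([142.9,  54.9]), 4.34) [589. -56.  52.]
0.95 [324.1, 206.7] (array([602.1, -36. ]), array([201.2, 110.4]), 7.29) [600. -74.  53.]
```

View pics/t4.png

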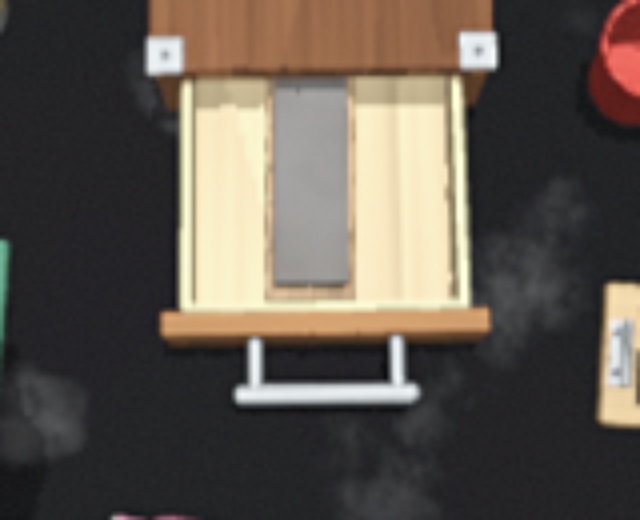

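```bash
python3 - <<'E'
from h import *
P=cloud()
a=0.08; c,s=np.cos(a),np.sin(a)
for cam in (1,0):
    q=box(P,(470,700),(-120,0),(28,60)); q=q[q[:,6]==cam]
    g=q[(q[:,3:6].max(1)-q[:,3:6].min(1)<18)&(q[:,3:6].mean(1)>60)&(q[:,2]>47)]
    # centre line fit by slices
    L=[]
    for x in range(530,655,8):
        w=g[(g[:,0]>=x)&(g[:,0]<x+8)]
        if len(w)>10: L.append((x+4,*np.percentile(w[:,1],[4,96])))
    L=np.array(L); mid=L[:,1:].mean(1); k=np.polyfit(L[:,0],mid,1)
    print(cam,len(g),'slope',k[0].round(4),'y at 590',np.polyval(k,590).round(1),'width',(L[:,2]-L[:,1]).mean().round(1))
    w=g[abs(g[:,1]-np.polyval(k,g[:,0]))<15]; print('stone x range',np.percentile(w[:,0],[0.5,1,2,99]).round(1), w[:,2].mean().round(1))
    # profile along x near front
    m=q[abs(q[:,1]-np.polyval(k,q[:,0]))<12]
    for x in range(492,536,3):
        t=m[(m[:,0]>=x)&(m[:,0]<x+3)]
        if len(t): print(x,len(t),t[:,2].mean().round(1),t[:,3:6].mean(0).round())
E
```

```text
1 939 slope 0.0713 y at 590 -56.0 width 42.5
stone x range [529.5 530.9 531.7 660.9] 52.0
495 17 44.5 [124.  87.  58.]
510 3 58.8 [243. 243. 204.]
513 10 56.6 [238. 236. 198.]
516 6 57.3 [227. 222. 184.]
519 6 36.9 [199. 172. 139.]
522 13 35.7 [205. 178. 144.]
525 10 35.4 [192. 165. 132.]
528 19 40.7 [127. 115. 104.]
531 13 51.0 [153. 150. 148.]
534 13 52.4 [157. 155. 152.]
0 621 slope 0.0898 y at 590 -61.2 width 39.7
stone x range [528.8 529.6 530.  671.6] 54.8
492 23 42.6 [102.  74.  47.]
495 35 44.1 [102.  73.  46.]
498 1 58.1 [98. 71. 45.]
525 1 52.8 [99. 92. 85.]
528 16 51.5 [122. 116. 109.]
531 5 55.3 [151. 151. 146.]
534 5 55.5 [152. 152. 146.]
```

```bash
python3 to.py 604,-57.5,130,0.08
```

```text
604,-57.5,130,0.08 -> [-191.9, 153.5, 49.3] [0.0, 0.0, 1.576]
```

```bash
python3 -m creep '[{"jaw":1,"xyz":[-190,153,30],"angular":[0,0,1.58]},{"jaw":1,"xyz":[-190,153,30],"angular":[0,0,1.58]},{"jaw":1,"xyz":[-190,153,49],"angular":[0,0,1.58]},{"jaw":1,"xyz":[-190,153,49],"angular":[0,0,1.58]},{"jaw":1,"xyz":[-190,153,49],"angular":[0,0,1.58]},{"jaw":1,"xyz":[-190,153,49],"angular":[0,0,1.58]},{"jaw":1,"xyz":[-190,153,49],"angular":[0,0,1.58]},{"jaw":1,"xyz":[-190,153,49],"angular":[0,0,1.58]},{"jaw":1,"xyz":[-190,153,49],"angular":[0,0,1.58]},{"jaw":1,"xyz":[-190,153,49],"angular":[0,0,1.58]},{"jaw":1,"xyz":[-190,153,49],"angular":[0,0,1.58]},{"jaw":1,"xyz":[-190,153,49],"angular":[0,0,1.58]}]'; python3 to.py 604,-57.5,16,0.08;  python3 -c "
from cell import ctrl;print(ctrl.read_state()['qpos'].round(2))"
```

```text
clock: 28.92
eef_pos: [603.6, -53.6, 130.2]
tool_rot: [-3.141, -0.0, 0.08]
force: [-0.4, -0.6, -0.4]
width: 85.5
gripper_force: 0.0
604,-57.5,16,0.08 -> [0.1, 3.9, 114.2] [-0.0, -0.0, 0.0]
[-0.47  0.87  0.93  1.75 -0.83  0.98 -0.7 ]
```

```bash
python3 -m creep '[{"jaw":1,"xyz":[0,4,0],"angular":[0,0,0]},{"jaw":1,"xyz":[0,4,50],"angular":[0,0,0]},{"jaw":1,"xyz":[0,4,90],"angular":[0,0,0]},{"jaw":1,"xyz":[0,4,112],"angular":[0,0,0]},{"jaw":1,"xyz":[0,4,112],"angular":[0,0,0]},{"jaw":1,"xyz":[0,4,112],"angular":[0,0,0]}]' && python3 -m creep '[{"jaw":-1,"xyz":[0,0,0],"angular":[0,0,0]},{"jaw":-1,"xyz":[0,0,0],"angular":[0,0,0]},{"jaw":-1,"xyz":[0,0,0],"angular":[0,0,0]},{"jaw":-1,"xyz":[0,0,0],"angular":[0,0,0]},{"jaw":-1,"xyz":[0,0,0],"angular":[0,0,0]}]'
```

```text
clock: 29.68
eef_pos: [605.0, -58.1, 19.5]
tool_rot: [3.141, -0.002, 0.08]
force: [0.4, -0.1, 0.3]
width: 85.0
gripper_force: 0.0
clock: 30.3
eef_pos: [605.8, -55.2, 20.4]
tool_rot: [-3.138, -0.004, 0.081]
force: [-0.7, 4.7, 12.5]
width: 46.8
gripper_force: 74.7
```

```bash
python3 -m creep '[{"jaw":-1,"xyz":[0,0,-8],"angular":[0,-0.04,0]},{"jaw":-1,"xyz":[0,0,-15],"angular":[0,-0.1,0]},{"jaw":-1,"xyz":[0,0,-21],"angular":[0,-0.17,0]},{"jaw":-1,"xyz":[0,0,-27],"angular":[0,-0.24,0]},{"jaw":-1,"xyz":[0,0,-31],"angular":[0,-0.3,0]},{"jaw":-1,"xyz":[0,0,-35],"angular":[0,-0.35,0]},{"jaw":-1,"xyz":[0,0,-35],"angular":[0,-0.35,0]},{"jaw":-1,"xyz":[0,0,-35],"angular":[0,-0.35,0]}]'
python3 - <<'E'
from h import *
im,d=viewer.get_image('scene');cv2.imwrite('pics/s5.png',cv2.resize(im[150:270,250:420,::-1],None,fx=4,fy=4,interpolation=cv2.INTER_CUBIC))
P=cloud(('scene',)); q=box(P,(505,700),(-150,0),(30,130)); g=q[(q[:,3:6].max(1)-q[:,3:6].min(1)<18)&(q[:,3:6].mean(1)>100)]
for x in range(510,680,10):
    w=g[(g[:,0]>=x)&(g[:,0]<x+10)]
    if len(w)>3: print(x,len(w),np.percentile(w[:,2],[10,50,90]).round(),np.median(w[:,1]).round())
E
```

```text
clock: 31.3
eef_pos: [603.5, -57.3, 52.8]
tool_rot: [-3.141, 0.35, 0.079]
force: [-0.0, -1.1, -3.5]
width: 46.7
gripper_force: 71.2
540 43 [107. 110. 112.] -68.0
550 28 [105. 108. 109.] -68.0
560 25 [102. 105. 106.] -64.0
570 29 [ 99. 100. 102.] -68.0
580 22 [94. 96. 98.] -69.0
590 28 [91. 93. 94.] -64.0
600 62 [78. 89. 96.] -68.0
610 32 [ 70.  95. 106.] -84.0
670 5 [88. 90. 91.] -148.0
```

View pics/s5.png

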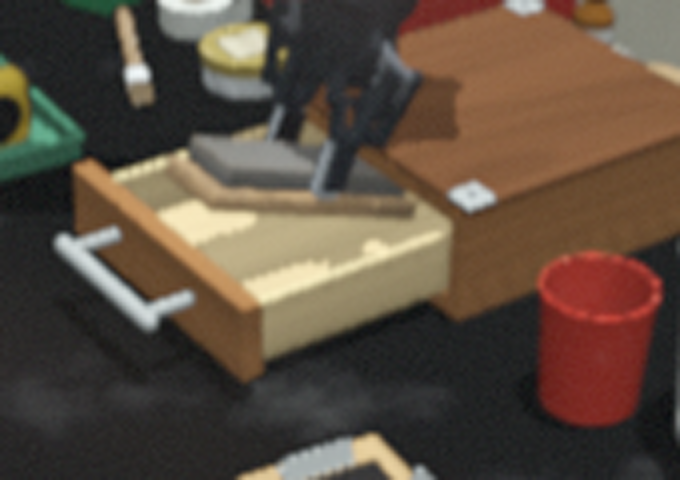

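```bash
python3 -m creep '[{"jaw":-1,"xyz":[-12,0,0],"angular":[0,0,0]},{"jaw":-1,"xyz":[-28,0,0],"angular":[0,0,0]},{"jaw":-1,"xyz":[-44,0,0],"angular":[0,0,0]},{"jaw":-1,"xyz":[-56,0,0],"angular":[0,0,0]},{"jaw":-1,"xyz":[-56,0,0],"angular":[0,0,0]},{"jaw":-1,"xyz":[-68,0,-33],"angular":[0,0,0]},{"jaw":-1,"xyz":[-85,0,-80],"angular":[0,0,0]},{"jaw":-1,"xyz":[-93,0,-103],"angular":[0,0,0]},{"jaw":-1,"xyz":[-93,0,-103],"angular":[0,0,0]},{"jaw":-1,"xyz":[-93,0,-103],"angular":[0,0,0]}]'
python3 to.py 499,-365.5,160,1.536
```

```text
clock: 32.65
eef_pos: [551.7, -60.8, 180.4]
tool_rot: [-3.14, 0.351, 0.08]
force: [0.4, -0.0, -3.9]
width: 46.4
gripper_force: 72.0
499,-365.5,160,1.536 -> [-65.3, 299.5, 45.3] [-0.256, 0.286, -1.44]
```

```bash
python3 -m creep '[{"jaw":-1,"xyz":[-65,300,35],"angular":[-0.256,0.286,-1.44]},{"jaw":-1,"xyz":[-65,300,35],"angular":[-0.256,0.286,-1.44]},{"jaw":-1,"xyz":[-65,300,35],"angular":[-0.256,0.286,-1.44]},{"jaw":-1,"xyz":[-65,300,35],"angular":[-0.256,0.286,-1.44]},{"jaw":-1,"xyz":[-65,300,35],"angular":[-0.256,0.286,-1.44]},{"jaw":-1,"xyz":[-65,300,35],"angular":[-0.256,0.286,-1.44]},{"jaw":-1,"xyz":[-65,300,35],"angular":[-0.256,0.286,-1.44]},{"jaw":-1,"xyz":[-65,300,35],"angular":[-0.256,0.286,-1.44]},{"jaw":-1,"xyz":[-65,300,35],"angular":[-0.256,0.286,-1.44]},{"jaw":-1,"xyz":[-65,300,35],"angular":[-0.256,0.286,-1.44]},{"jaw":-1,"xyz":[-65,300,35],"angular":[-0.256,0.286,-1.44]},{"jaw":-1,"xyz":[-65,300,35],"angular":[-0.256,0.286,-1.44]}]'
python3 to.py 499,-365.5,90,1.536;  python3 -c "
from cell import ctrl;print(ctrl.read_state()['qpos'].round(2))"
```

```text
clock: 34.15
eef_pos: [503.5, -365.6, 170.8]
tool_rot: [3.141, 0.001, 1.537]
force: [-0.5, -0.9, -3.4]
width: 46.3
gripper_force: 72.1
499,-365.5,90,1.536 -> [0.0, -4.6, 80.8] [0.0, 0.001, 0.001]
[ 0.31  0.68  0.46  1.66 -0.37  0.89  0.88]
```

Lower to ~60 mm above and compare the stone with the holder in both cameras.

```bash
python3 -m creep '[{"jaw":-1,"xyz":[0,-4,40],"angular":[0,0,0]},{"jaw":-1,"xyz":[0,-4,75],"angular":[0,0,0]},{"jaw":-1,"xyz":[0,-4,90],"angular":[0,0,0]},{"jaw":-1,"xyz":[0,-4,90],"angular":[0,0,0]},{"jaw":-1,"xyz":[0,-4,90],"angular":[0,0,0]}]'
python3 - <<'E'
from h import *
s=ctrl.read_state(); print(s['eef_pos'].round(1),s['tool_rot'].round(3)); z=s['eef_pos'][2]
P=cloud()
for cam in (1,0):
    q=P[P[:,6]==cam]
    b=box(q,(430,570),(-490,-240),(z-4,z+37)); 
    # stone/block: within 34mm of axis
    g=b[abs(b[:,0]-499)<38]
    tan=g[(g[:,2]<z+20)]
    top=g[(g[:,2]>z+24)&(g[:,2]<z+36)&((g[:,3:6].max(1)-g[:,3:6].min(1))<18)&(g[:,3:6].mean(1)>90)]
    print('cam',cam,'block',len(tan),np.percentile(tan[:,:3],[1,99],axis=0).round(1).tolist(),'top',len(top),np.percentile(top[:,:3],[1,99],axis=0).round(1).tolist(),top[:,:2].mean(0), rect(top) if len(top)>5 else '')
    h=box(q,(430,570),(-490,-240),(10,32)); print('holder',len(h),rect(h))
im,d=viewer.get_image('scene');cv2.imwrite('pics/s6.png',cv2.resize(im[200:340,280:440,::-1],None,fx=4,fy=4,interpolation=cv2.INTER_CUBIC))
E
```

```text
clock: 34.78
eef_pos: [500.2, -367.1, 82.5]
tool_rot: [3.138, 0.002, 1.536]
force: [-0.4, 0.5, -3.2]
width: 46.6
gripper_force: 72.1
[ 500.2 -367.1   82.5] [3.138e+00 2.000e-03 1.536e+00]Traceback (most recent call last):
  File "<stdin>", line 11, in <module>
    return _quantile_unchecked(
        a, q, axis, out, overwrite_input, method, keepdims, weights)
    return _ureduce(a,
                    func=_quantile_ureduce_func,
    ...<5 lines>...
                    overwrite_input=overwrite_input,
                    method=method)
    r = func(a, **kwargs)
    result = _quantile(arr,
                       quantiles=q,
    ...<2 lines>...
                       out=out,
                       weights=wgt)
    slices_having_nans = np.isnan(arr[-1, ...])
                                  ~~~^^^^^^^^^
IndexError: index -1 is out of bounds for axis 0 with size 0
```

```bash
python3 - <<'E'
from h import *
s=ctrl.read_state(); print(s['eef_pos'].round(1)); z=s['eef_pos'][2]
P=cloud()
for cam in (1,0):
    q=P[P[:,6]==cam]
    b=box(q,(440,560),(-490,-240),(z-4,z+37)); print('cam',cam,len(b))
    for lo,hi in ((z-2,z+14),(z+18,z+26),(z+27,z+36)):
        w=b[(b[:,2]>lo)&(b[:,2]<hi)]
        if len(w)>5: print(round(lo-z),len(w),rect(w),np.percentile(w[:,:2],[1,99],axis=0).round(1).tolist())
    h=box(q,(430,570),(-490,-240),(10,32)); print('holder',len(h),rect(h) if len(h)>5 else '')
im,d=viewer.get_image('scene');cv2.imwrite('pics/s6.png',cv2.resize(im[200:340,280:440,::-1],None,fx=4,fy=4,interpolation=cv2.INTER_CUBIC))
E
```

```text
[ 500.1 -367.    82.6]
cam 1 5
holder 23 (array([ 541.9, -258.5]), array([ 9.2, 22. ]), 48.27)
cam 0 1593
-2 245 (array([ 475.2, -379.7]), array([ 56.6, 174.5]), 17.47) [[468.2, -457.0], [524.2, -291.1]]
18 177 (array([ 500. , -374.8]), array([163.7,  69.2]), 82.55) [[467.6, -454.9], [520.9, -294.4]]
27 890 (array([ 499.7, -371. ]), array([ 71.8, 153.5]), 7.91) [[464.8, -445.5], [527.3, -326.8]]
holder 2767 (array([ 498.1, -365.9]), array([224.5,  93.8]), 88.62)
```

View pics/s6.png

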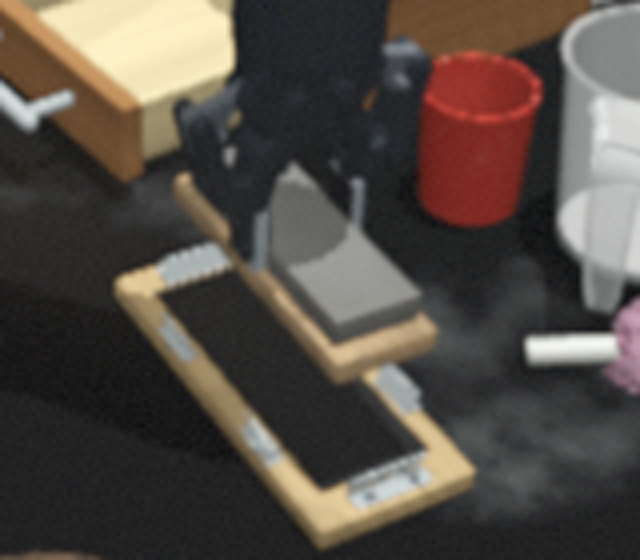

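```bash
python3 - <<'E'
from h import *
def model(cx,cy,zb,yaw):
    c,s=np.cos(yaw),np.sin(yaw); L=[]
    for n,x,y,z in [('bNL0',-29,-85,0),('bNL1',-29,-85,14),('bNR0',29,-85,0),('bNR1',29,-85,14),('sNL',-24,-75,30),('sNR',24,-75,30),('sNR14',24,-75,14),('bFL1',-29,85,14),('bFL0',-29,85,0)]:
        L.append((n,(cx+c*x-s*y,cy+s*x+c*y,zb+z)))
    return L
for cy in (-367,-371,-375):
    M=model(500,cy,84,-0.035); a=(proj('scene',[m[1] for m in M])-[280,200])*4
    print(cy,{m[0]:p.round().astype(int).tolist() for m,p in zip(M,a)})
# holder corners
c,s=np.cos(-.035),np.sin(-.035)
H=[(499+c*x-s*y,-365.5+s*x+c*y,z) for x,y,z in [(-46,-111,14),(46,-111,14),(-46,111,14)]]
print('holder',((proj('scene',H)-[280,200])*4).round().tolist())
E
```

```text
-367 {'bNL0': [331, 386], 'bNL1': [333, 364], 'bNR0': [433, 349], 'bNR1': [435, 327], 'sNL': [333, 322], 'sNR': [417, 293], 'sNR14': [415, 319], 'bFL1': [166, 177], 'bFL0': [166, 198]}
-371 {'bNL0': [336, 391], 'bNL1': [338, 368], 'bNR0': [437, 354], 'bNR1': [440, 332], 'sNL': [337, 327], 'sNR': [422, 298], 'sNR14': [420, 323], 'bFL1': [170, 181], 'bFL0': [170, 202]}
-375 {'bNL0': [341, 396], 'bNL1': [342, 373], 'bNR0': [442, 359], 'bNR1': [445, 337], 'sNL': [342, 332], 'sNR': [427, 302], 'sNR14': [425, 328], 'bFL1': [174, 184], 'bFL0': [174, 206]}
holder [[318.0, 536.0], [475.0, 475.0], [114.0, 281.0]]
```

```bash
python3 -m creep '[{"jaw":-1,"xyz":[4.5,-1,15],"angular":[0,0,0]},{"jaw":-1,"xyz":[4.5,-1,35],"angular":[0,0,0]},{"jaw":-1,"xyz":[4.5,-1,48],"angular":[0,0,0]},{"jaw":-1,"xyz":[4.5,-1,58],"angular":[0,0,0]},{"jaw":-1,"xyz":[4.5,-1,62],"angular":[0,0,0]},{"jaw":-1,"xyz":[4.5,-1,62],"angular":[0,0,0]},{"jaw":-1,"xyz":[4.5,-1,62],"angular":[0,0,0]}]'
python3 - <<'E'
from h import *
im,d=viewer.get_image('scene');cv2.imwrite('pics/s7.png',cv2.resize(im[220:340,300:440,::-1],None,fx=5,fy=5,interpolation=cv2.INTER_CUBIC))
E
```

```text
clock: 35.9
eef_pos: [498.8, -362.1, 19.6]
tool_rot: [3.14, 0.001, 1.536]
force: [0.7, -0.5, -3.7]
width: 46.7
gripper_force: 72.2
```

View pics/s7.png

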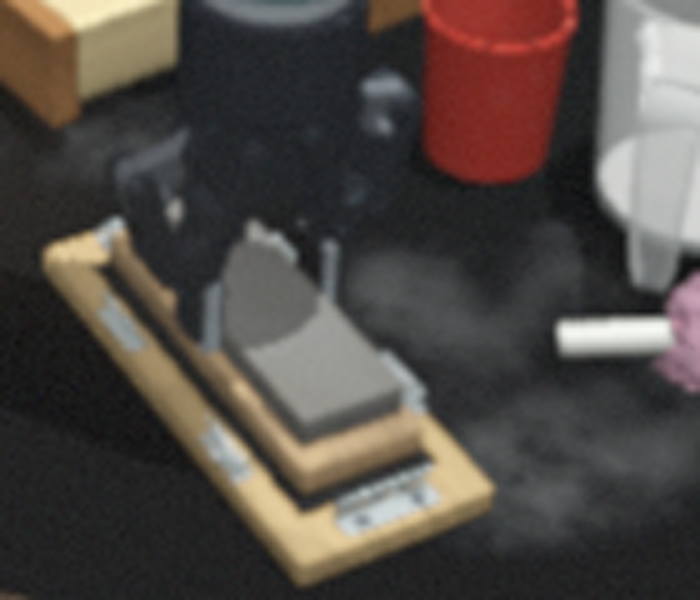

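Stone (310,390) sits centred over the holder just above the pad, near end at (415,450), clip at (390,500). Going down to contact.

```bash
python3 -m creep '[{"jaw":-1,"xyz":[0,0,2],"angular":[0,0,0]},{"jaw":-1,"xyz":[0,0,4],"angular":[0,0,0]},{"jaw":-1,"xyz":[0,0,4],"angular":[0,0,0]},{"jaw":-1,"xyz":[0,0,4],"angular":[0,0,0]}]'; python3 -m creep '[{"jaw":-1,"xyz":[0,0,1.5],"angular":[0,0,0]},{"jaw":-1,"xyz":[0,0,3],"angular":[0,0,0]},{"jaw":-1,"xyz":[0,0,3],"angular":[0,0,0]},{"jaw":-1,"xyz":[0,0,3],"angular":[0,0,0]}]'
```

```text
clock: 36.45
eef_pos: [498.7, -361.9, 16.5]
tool_rot: [3.14, 0.001, 1.536]
force: [-0.8, 1.8, 7.7]
width: 46.6
gripper_force: 74.5
clock: 36.95
eef_pos: [498.8, -361.9, 16.5]
tool_rot: [3.138, -0.0, 1.536]
force: [-4.8, 5.9, 29.5]
width: 46.2
gripper_force: 79.4
```

```bash
python3 -m creep '[{"jaw":-1,"xyz":[0,0,-3],"angular":[0,0,0]},{"jaw":0.6,"xyz":[0,0,-3],"angular":[0,0,0]},{"jaw":0.6,"xyz":[0,0,-3],"angular":[0,0,0]},{"jaw":0.6,"xyz":[0,0,-3],"angular":[0,0,0]},{"jaw":0.6,"xyz":[0,0,-50],"angular":[0,0,0]},{"jaw":0.6,"xyz":[0,0,-110],"angular":[0,0,0]},{"jaw":0.6,"xyz":[0,0,-150],"angular":[0,0,0]},{"jaw":0.6,"xyz":[120,0,-150],"angular":[0,0,0]},{"jaw":0.6,"xyz":[200,0,-150],"angular":[0,0,0]},{"jaw":0.6,"xyz":[200,0,-150],"angular":[0,0,0]},{"jaw":0.6,"xyz":[200,0,-150],"angular":[0,0,0]},{"jaw":0.6,"xyz":[200,0,-150],"angular":[0,0,0]}]'
python3 - <<'E'
from h import *
P=cloud()
for cam in (1,0):
    q=P[P[:,6]==cam]; b=box(q,(440,560),(-490,-240),(10,60))
    t=b[(b[:,2]>42)&(b[:,2]<56)]; print(cam,'stone top',len(t),rect(t),t[:,2].mean().round(1), 'plane',np.linalg.lstsq(np.c_[t[:,:2]-t[:,:2].mean(0),np.ones(len(t))],t[:,2],rcond=None)[0].round(3))
    t=b[(b[:,2]>26)&(b[:,2]<40)]; print('block',len(t),rect(t))
    t=b[(b[:,2]>10)&(b[:,2]<24)]; print('board',len(t),rect(t))
im,d=viewer.get_image('top');cv2.imwrite('pics/t8.png',cv2.resize(im[190:290,370:490,::-1],None,fx=6,fy=6,interpolation=cv2.INTER_CUBIC))
E
python3 to.py 451,-76.5,110,1.66
```

```text
clock: 38.45
eef_pos: [505.6, -161.4, 162.0]
tool_rot: [3.14, 0.001, 1.538]
force: [-0.8, -1.0, 0.4]
width: 68.5
gripper_force: 0.0
1 stone top 1085 (array([ 500.1, -364.2]), array([149.3,  49.3]), 87.24) 47.9 plane [1.1000e-02 3.0000e-03 4.7853e+01]
block 298 (array([ 498.9, -372.7]), array([184.4,  88.5]), 88.31)
board 945 (array([ 498.9, -374.9]), array([203.7,  93. ]), 88.1)
0 stone top 1215 (array([ 498.9, -365.4]), array([153.3,  50.3]), 87.65) 49.5 plane [2.7000e-02 1.0000e-02 4.9469e+01]
block 625 (array([ 498.6, -365.2]), array([203.7,  89.3]), 88.47)
board 1340 (array([ 497.1, -366. ]), array([225.2,  92.7]), 89.24)
451,-76.5,110,1.66 -> [85.8, -57.5, 51.9] [0.002, 0.002, -0.127]
```

View pics/t8.png

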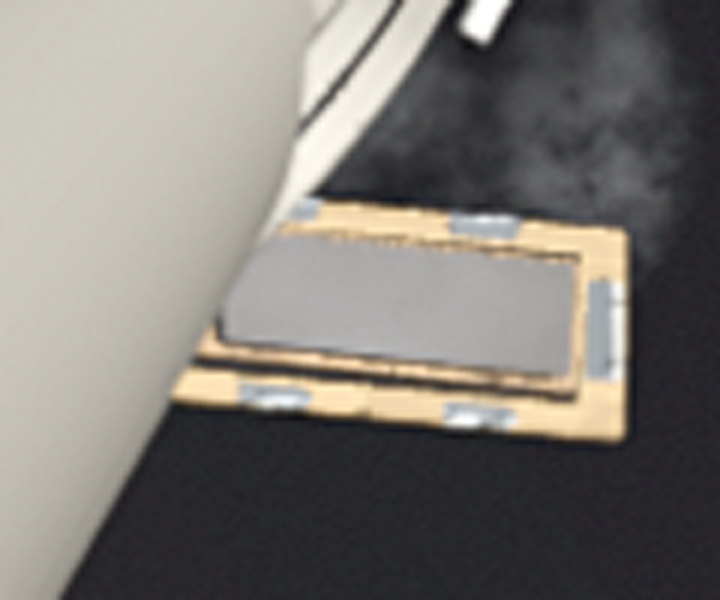

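Stone is seated, centred and flat: top at 48 mm, centre within about 1 mm of the holder's. Now to shut the drawer.

```bash
python3 to.py 418,-79.5,110,1.66; python3 -m creep '[{"jaw":-1,"xyz":[78,-90,0],"angular":[0,0,-0.122]},{"jaw":-1,"xyz":[78,-90,20],"angular":[0,0,-0.122]},{"jaw":-1,"xyz":[78,-90,40],"angular":[0,0,-0.122]},{"jaw":-1,"xyz":[78,-90,100],"angular":[0,0,-0.122]},{"jaw":-1,"xyz":[78,-90,156],"angular":[0,0,-0.122]},{"jaw":-1,"xyz":[78,-90,156],"angular":[0,0,-0.122]},{"jaw":-1,"xyz":[78,-90,156],"angular":[0,0,-0.122]},{"jaw":-1,"xyz":[78,-90,156],"angular":[0,0,-0.122]}]'; python3 to.py 418,-79.5,6,1.66
```

```text
418,-79.5,110,1.66 -> [81.6, -90.4, 51.9] [0.002, 0.002, -0.127]
clock: 39.6
eef_pos: [419.0, -81.9, 6.5]
tool_rot: [3.139, 0.002, 1.653]
force: [0.3, 0.9, 0.9]
width: -0.2
gripper_force: 0.0
418,-79.5,6,1.66 -> [2.5, -0.8, 0.5] [0.003, 0.002, -0.007]
```

```bash
python3 -m creep '[{"jaw":-1,"xyz":[2,8,0],"angular":[0,0,-0.007]},{"jaw":-1,"xyz":[2,20,0],"angular":[0,0,-0.007]},{"jaw":-1,"xyz":[2,35,0],"angular":[0,0,-0.007]},{"jaw":-1,"xyz":[2,52,0],"angular":[0,0,-0.007]},{"jaw":-1,"xyz":[2,70,0],"angular":[0,0,-0.007]},{"jaw":-1,"xyz":[2,88,0],"angular":[0,0,-0.007]},{"jaw":-1,"xyz":[2,106,0],"angular":[0,0,-0.007]},{"jaw":-1,"xyz":[2,124,0],"angular":[0,0,-0.007]},{"jaw":-1,"xyz":[2,140,0],"angular":[0,0,-0.007]},{"jaw":-1,"xyz":[2,155,0],"angular":[0,0,-0.007]},{"jaw":-1,"xyz":[2,160,0],"angular":[0,0,-0.007]},{"jaw":-1,"xyz":[2,160,0],"angular":[0,0,-0.007]}]';  python3 -m creep '[{"jaw":-1,"xyz":[0,4,0],"angular":[0,0,0]},{"jaw":-1,"xyz":[0,8,0],"angular":[0,0,0]},{"jaw":-1,"xyz":[0,8,0],"angular":[0,0,0]}]'
```

```text
clock: 41.1
eef_pos: [577.9, -64.4, 6.6]
tool_rot: [3.139, 0.001, 1.665]
force: [-0.6, 0.1, -0.1]
width: -0.1
gripper_force: 0.0
clock: 41.48
eef_pos: [585.8, -64.1, 6.1]
tool_rot: [3.14, 0.001, 1.665]
force: [0.9, 0.0, -0.4]
width: 0.1
gripper_force: 0.0
```

```bash
for i in 1; do python3 -m creep '[{"jaw":-1,"xyz":[0,4,0],"angular":[0,0,0]},{"jaw":-1,"xyz":[0,6,0],"angular":[0,0,0]},{"jaw":-1,"xyz":[0,6,0],"angular":[0,0,0]}]' | sed -n '2p;4p'; done;  python3 -m creep '[{"jaw":-1,"xyz":[0,3,0],"angular":[0,0,0]},{"jaw":-1,"xyz":[0,5,0],"angular":[0,0,0]},{"jaw":-1,"xyz":[0,5,0],"angular":[0,0,0]}]' | sed -n '2p;4p';  python3 - <<'E'
from h import *
P=cloud(('scene',)); q=box(P,(600,700),(-190,60),(15,80)); q=q[q[:,1]<-140]; print(len(q),np.percentile(q[:,:3],[2,98],axis=0).round())
q=box(P,(590,640),(-130,20),(38,58)); b=q[q[:,3:6].min(1)>110]; print(len(b),b[:,:3].mean(0).round(1))
E
```

```text
eef_pos: [588.7, -63.8, 5.8]
force: [-6.0, -1.0, 4.8]
eef_pos: [588.6, -63.7, 5.6]
force: [-17.1, -0.5, 12.8]
439 [[ 650. -165.   17.]
 [ 699. -141.   78.]]
90 [613.5 -98.6  49.7]
```

```bash
python3 -m creep '[{"jaw":-1,"xyz":[0,-25,0],"angular":[0,0,0]},{"jaw":-1,"xyz":[0,-35,-40],"angular":[0,0,0]},{"jaw":-1,"xyz":[0,-45,-90],"angular":[0,0,0]},{"jaw":0.1,"xyz":[0,-45,-115],"angular":[0,0,0]},{"jaw":0.1,"xyz":[0,-45,-115],"angular":[0,0,0]},{"jaw":0.1,"xyz":[0,-45,-115],"angular":[0,0,0]}]'; python3 to.py 492,189.3,115,0.087
```

```text
clock: 43.02
eef_pos: [551.2, -66.8, 120.3]
tool_rot: [3.141, 0.0, 1.665]
force: [-0.3, -0.8, -0.4]
width: 47.1
gripper_force: 0.0
492,189.3,115,0.087 -> [260.5, -34.8, 5.3] [0.0, -0.0, 1.578]
```

```bash
python3 -m creep '[{"jaw":0.1,"xyz":[260.5,-35,0],"angular":[0,0,1.578]},{"jaw":0.1,"xyz":[260.5,-35,5],"angular":[0,0,1.578]},{"jaw":0.1,"xyz":[260.5,-35,5],"angular":[0,0,1.578]},{"jaw":0.1,"xyz":[260.5,-35,5],"angular":[0,0,1.578]},{"jaw":0.1,"xyz":[260.5,-35,5],"angular":[0,0,1.578]},{"jaw":0.1,"xyz":[260.5,-35,5],"angular":[0,0,1.578]},{"jaw":0.1,"xyz":[260.5,-35,5],"angular":[0,0,1.578]},{"jaw":0.1,"xyz":[260.5,-35,5],"angular":[0,0,1.578]},{"jaw":0.1,"xyz":[260.5,-35,5],"angular":[0,0,1.578]},{"jaw":0.1,"xyz":[260.5,-35,5],"angular":[0,0,1.578]},{"jaw":0.1,"xyz":[260.5,-35,5],"angular":[0,0,1.578]},{"jaw":0.1,"xyz":[260.5,-35,5],"angular":[0,0,1.578]}]'; python3 to.py 492,189.3,-4,0.087
python3 - <<'E'
from h import *
P=cloud(('scene',)); q=box(P,(440,540),(160,215),(52,66)); print(len(q),rect(q))
E
```

```text
clock: 44.52
eef_pos: [492.0, 188.8, 115.6]
tool_rot: [3.141, -0.001, 0.088]
force: [-0.2, -0.5, 0.2]
width: 46.9
gripper_force: 0.0
492,189.3,-4,0.087 -> [-0.0, -0.6, 119.6] [0.001, -0.001, 0.001]
138 (array([489.6, 184.1]), array([31.9, 64.2]), 85.21)
```

```bash
python3 -m creep '[{"jaw":0.1,"xyz":[0,0,50],"angular":[0,0,0]},{"jaw":0.1,"xyz":[0,0,95],"angular":[0,0,0]},{"jaw":0.1,"xyz":[0,0,119],"angular":[0,0,0]},{"jaw":0.1,"xyz":[0,0,119],"angular":[0,0,0]},{"jaw":0.1,"xyz":[0,0,119],"angular":[0,0,0]},{"jaw":-1,"xyz":[0,0,119],"angular":[0,0,0]},{"jaw":-1,"xyz":[0,0,119],"angular":[0,0,0]},{"jaw":-1,"xyz":[0,0,119],"angular":[0,0,0]},{"jaw":-1,"xyz":[0,0,119],"angular":[0,0,0]}]' && python3 to.py 481,-1,115,0.087
```

```text
clock: 45.7
eef_pos: [492.9, 188.9, -2.1]
tool_rot: [3.141, -0.003, 0.087]
force: [-0.6, -0.3, 6.5]
width: 28.7
gripper_force: 58.9
481,-1,115,0.087 -> [-28.1, 188.2, -117.1] [0.001, -0.003, 0.0]
```

```bash
python3 -m creep '[{"jaw":-1,"xyz":[0,0,-40],"angular":[0,0,0]},{"jaw":-1,"xyz":[0,0,-90],"angular":[0,0,0]},{"jaw":-1,"xyz":[0,0,-115],"angular":[0,0,0]},{"jaw":-1,"xyz":[-7,50,-115],"angular":[0,0,0]},{"jaw":-1,"xyz":[-15,100,-115],"angular":[0,0,0]},{"jaw":-1,"xyz":[-22,150,-115],"angular":[0,0,0]},{"jaw":-1,"xyz":[-28,188,-115],"angular":[0,0,0]},{"jaw":-1,"xyz":[-28,188,-115],"angular":[0,0,0]},{"jaw":-1,"xyz":[-28,188,-115],"angular":[0,0,0]},{"jaw":-1,"xyz":[-28,188,-60],"angular":[0,0,0]},{"jaw":-1,"xyz":[-28,188,-10],"angular":[0,0,0]},{"jaw":-1,"xyz":[-28,188,-10],"angular":[0,0,0]}]'; python3 -m creep '[{"jaw":-1,"xyz":[0,0,0],"angular":[0,0,0]},{"jaw":-1,"xyz":[0,0,0],"angular":[0,0,0]}]'; python3 to.py 481,-1,-6.5,0.087
```

```text
clock: 47.2
eef_pos: [478.1, 1.2, 4.5]
tool_rot: [-3.139, 0.005, 0.089]
force: [0.4, -0.1, -1.3]
width: 28.6
gripper_force: 60.4
clock: 47.45
eef_pos: [482.1, -1.0, 8.6]
tool_rot: [3.14, -0.004, 0.087]
force: [-0.1, -0.2, -1.1]
width: 28.8
gripper_force: 60.5
481,-1,-6.5,0.087 -> [-1.2, -0.1, 15.1] [0.002, -0.004, 0.0]
```

```bash
python3 -m creep '[{"jaw":-1,"xyz":[-1,0,8],"angular":[0,0,0]},{"jaw":-1,"xyz":[-1,0,14],"angular":[0,0,0]},{"jaw":-1,"xyz":[-1,0,14],"angular":[0,0,0]},{"jaw":-1,"xyz":[-1,0,14],"angular":[0,0,0]}]';  python3 -m creep '[{"jaw":0.2,"xyz":[0,0,0],"angular":[0,0,0]},{"jaw":0.2,"xyz":[0,0,0],"angular":[0,0,0]},{"jaw":0.2,"xyz":[0,0,0],"angular":[0,0,0]},{"jaw":0.2,"xyz":[0,0,-40],"angular":[0,0,0]},{"jaw":0.2,"xyz":[0,0,-90],"angular":[0,0,0]},{"jaw":1,"xyz":[0,0,-150],"angular":[0,0,0]},{"jaw":1,"xyz":[0,0,-150],"angular":[0,0,0]},{"jaw":1,"xyz":[0,0,-150],"angular":[0,0,0]}]'; python3 to.py 475.8,266.5,150,1.61;python3 - <<'E'
from h import *
P=cloud(('scene',)); q=box(P,(425,530),(-40,40),(50,65)); print(len(q),rect(q)); q=box(P,(435,520),(230,305),(36,50)); q=q[q[:,3:6].min(1)>120];print('tin',len(q),rect(q))
E
```

```text
clock: 47.95
eef_pos: [480.6, -0.6, -5.4]
tool_rot: [-3.141, -0.004, 0.087]
force: [-2.1, 1.4, 11.1]
width: 28.9
gripper_force: 58.8
clock: 48.95
eef_pos: [479.1, -0.4, 142.6]
tool_rot: [3.142, -0.001, 0.088]
force: [-1.3, -0.1, -0.0]
width: 85.3
gripper_force: 0.0
475.8,266.5,150,1.61 -> [20.1, -266.2, -7.3] [0.001, -0.001, -1.522]
167 (array([479.6,  -7.5]), array([28.2, 62.6]), 84.9)
tin 156 (array([474.6, 265.2]), array([56.7, 51. ]), 78.84)
```

```bash
python3 -m creep '[{"jaw":1,"xyz":[20,-266,0],"angular":[0,0,-1.522]},{"jaw":1,"xyz":[20,-266,0],"angular":[0,0,-1.522]},{"jaw":1,"xyz":[20,-266,0],"angular":[0,0,-1.522]},{"jaw":1,"xyz":[20,-266,0],"angular":[0,0,-1.522]},{"jaw":1,"xyz":[20,-266,0],"angular":[0,0,-1.522]},{"jaw":1,"xyz":[20,-266,0],"angular":[0,0,-1.522]},{"jaw":1,"xyz":[20,-266,0],"angular":[0,0,-1.522]},{"jaw":1,"xyz":[20,-266,0],"angular":[0,0,-1.522]},{"jaw":1,"xyz":[20,-266,0],"angular":[0,0,-1.522]},{"jaw":1,"xyz":[20,-266,0],"angular":[0,0,-1.522]},{"jaw":0.8,"xyz":[20,-266,0],"angular":[0,0,-1.522]},{"jaw":0.8,"xyz":[20,-266,0],"angular":[0,0,-1.522]}]';python3 to.py 475.8,266.5,-9,1.61
python3 - <<'E'
from h import *
P=cloud()
for c in (1,0):
    q=box(P,(425,530),(-40,40),(48,65));q=q[q[:,6]==c]
    if len(q)>9: print(c,len(q),rect(q),'pca',np.degrees(np.arctan2(*np.linalg.svd(q[:,:2]-q[:,:2].mean(0))[2][0][::-1])).round(1))
E
```

```text
clock: 50.5
eef_pos: [476.1, 265.8, 142.6]
tool_rot: [3.141, 0.001, 1.608]
force: [1.0, 0.0, -1.0]
width: 76.8
gripper_force: 0.0
475.8,266.5,-9,1.61 -> [0.9, -0.4, 151.6] [0.001, 0.001, -0.002]
1 266 (array([480. ,  -0.9]), array([60.3, 27.9]), 4.43) pca -175.6
0 181 (array([477.2,  -6.3]), array([66.8, 30.9]), 1.3) pca -178.5
```

```bash
python3 -m creep '[{"jaw":0.8,"xyz":[0.5,0,55],"angular":[0,0,0]},{"jaw":0.8,"xyz":[0.5,0,110],"angular":[0,0,0]},{"jaw":0.8,"xyz":[0.5,0,140],"angular":[0,0,0]},{"jaw":0.8,"xyz":[0.5,0,151],"angular":[0,0,0]},{"jaw":0.8,"xyz":[0.5,0,151],"angular":[0,0,0]},{"jaw":0.8,"xyz":[0.5,0,151],"angular":[0,0,0]},{"jaw":-1,"xyz":[0.5,0,151],"angular":[0,0,0]},{"jaw":-1,"xyz":[0.5,0,151],"angular":[0,0,0]},{"jaw":-1,"xyz":[0.5,0,151],"angular":[0,0,0]},{"jaw":-1,"xyz":[0.5,0,151],"angular":[0,0,0]}]'; python3 to.py 439,-82,142,1.571
```

```text
clock: 51.85
eef_pos: [477.1, 266.7, -6.8]
tool_rot: [3.139, -0.001, 1.609]
force: [-1.4, -0.3, 7.9]
width: 53.0
gripper_force: 61.4
439,-82,142,1.571 -> [-346.9, -51.0, -149.1] [0.003, -0.001, 0.038]
```

```bash
python3 -m creep '[{"jaw":-1,"xyz":[0,0,-50],"angular":[0,0,0]},{"jaw":-1,"xyz":[0,0,-110],"angular":[0,0,0]},{"jaw":-1,"xyz":[0,0,-150],"angular":[0,0,0]},{"jaw":-1,"xyz":[-50,-8,-150],"angular":[0,0,0.038]},{"jaw":-1,"xyz":[-110,-17,-150],"angular":[0,0,0.038]},{"jaw":-1,"xyz":[-170,-25,-150],"angular":[0,0,0.038]},{"jaw":-1,"xyz":[-230,-34,-150],"angular":[0,0,0.038]},{"jaw":-1,"xyz":[-290,-43,-150],"angular":[0,0,0.038]},{"jaw":-1,"xyz":[-335,-50,-150],"angular":[0,0,0.038]},{"jaw":-1,"xyz":[-347,-51,-150],"angular":[0,0,0.038]},{"jaw":-1,"xyz":[-347,-51,-150],"angular":[0,0,0.038]},{"jaw":-1,"xyz":[-347,-51,-150],"angular":[0,0,0.038]}]'; python3 -m creep '[{"jaw":-1,"xyz":[0,0,50],"angular":[0,0,0]},{"jaw":-1,"xyz":[0,0,110],"angular":[0,0,0]},{"jaw":-1,"xyz":[0,0,140],"angular":[0,0,0]},{"jaw":-1,"xyz":[0,0,140],"angular":[0,0,0]},{"jaw":-1,"xyz":[0,0,140],"angular":[0,0,0]}]'; python3 to.py 439,-82,-13,1.571
```

```text
clock: 53.35
eef_pos: [438.8, -80.7, 141.9]
tool_rot: [3.141, -0.0, 1.574]
force: [-0.2, 1.4, -0.5]
width: 52.8
gripper_force: 63.3
clock: 53.98
eef_pos: [438.6, -80.8, 1.1]
tool_rot: [-3.141, 0.0, 1.574]
force: [0.0, -0.7, -0.3]
width: 52.6
gripper_force: 63.3
439,-82,-13,1.571 -> [-1.2, 0.4, 14.1] [-0.0, 0.0, 0.003]
```

```bash
python3 -m creep '[{"jaw":-1,"xyz":[-1,0,7],"angular":[0,0,0]},{"jaw":-1,"xyz":[-1,0,12],"angular":[0,0,0]},{"jaw":-1,"xyz":[-1,0,12],"angular":[0,0,0]},{"jaw":-1,"xyz":[-1,0,12],"angular":[0,0,0]}]'; python3 -m creep '[{"jaw":0.9,"xyz":[0,0,0],"angular":[0,0,0]},{"jaw":0.9,"xyz":[0,0,0],"angular":[0,0,0]},{"jaw":0.9,"xyz":[0,0,0],"angular":[0,0,0]},{"jaw":0.9,"xyz":[0,0,-50],"angular":[0,0,0]},{"jaw":0.9,"xyz":[0,0,-110],"angular":[0,0,0]},{"jaw":0.4,"xyz":[0,0,-170],"angular":[0,0,0]},{"jaw":0.4,"xyz":[0,0,-190],"angular":[0,0,0]},{"jaw":0.4,"xyz":[0,0,-190],"angular":[0,0,0]}]';python3 to.py 472,344.5,180,1.61
```

```text
clock: 54.48
eef_pos: [439.3, -82.8, -9.7]
tool_rot: [3.14, 0.0, 1.572]
force: [-0.0, 0.8, -0.9]
width: 52.5
gripper_force: 63.4
clock: 55.48
eef_pos: [439.4, -83.3, 181.1]
tool_rot: [3.137, 0.0, 1.572]
force: [-0.0, 0.7, -0.6]
width: 59.8
gripper_force: 0.0
472,344.5,180,1.61 -> [427.8, 33.0, 1.1] [0.004, 0.001, -0.038]
```

```bash
python3 -m creep '[{"jaw":0.4,"xyz":[428,33,0],"angular":[0,0,-0.038]},{"jaw":0.4,"xyz":[428,33,0],"angular":[0,0,-0.038]},{"jaw":0.4,"xyz":[428,33,0],"angular":[0,0,-0.038]},{"jaw":0.4,"xyz":[428,33,0],"angular":[0,0,-0.038]},{"jaw":0.4,"xyz":[428,33,0],"angular":[0,0,-0.038]},{"jaw":0.4,"xyz":[428,33,0],"angular":[0,0,-0.038]},{"jaw":0.4,"xyz":[428,33,0],"angular":[0,0,-0.038]},{"jaw":0.4,"xyz":[428,33,0],"angular":[0,0,-0.038]},{"jaw":0.4,"xyz":[428,33,0],"angular":[0,0,-0.038]},{"jaw":0.4,"xyz":[428,33,0],"angular":[0,0,-0.038]}]'; python3 -m creep '[{"jaw":0.4,"xyz":[0,0,60],"angular":[0,0,0]},{"jaw":0.4,"xyz":[0,0,105],"angular":[0,0,0]},{"jaw":0.4,"xyz":[0,0,124],"angular":[0,0,0]},{"jaw":0.4,"xyz":[0,0,124],"angular":[0,0,0]},{"jaw":0.4,"xyz":[0,0,124],"angular":[0,0,0]}]'; python3 to.py 472,345,56,1.61
python3 - <<'E'
from h import *
P=cloud()
for c in (1,0):
    q=box(P,(400,480),(-120,-40),(37,50)); q=q[q[:,6]==c]
    if len(q)>9: print('tin',c,len(q),rect(q))
E
```

```text
clock: 56.72
eef_pos: [471.5, 342.6, 179.3]
tool_rot: [3.141, 0.002, 1.606]
force: [0.3, 0.6, -0.9]
width: 59.5
gripper_force: 0.0
clock: 57.35
eef_pos: [473.1, 344.6, 57.4]
tool_rot: [3.138, -0.001, 1.608]
force: [-0.2, -0.0, -0.1]
width: 59.8
gripper_force: 0.0
472,345,56,1.61 -> [0.4, -1.0, 1.4] [0.004, -0.001, -0.002]
tin 1 378 (array([439.9, -79.1]), array([52.5, 52.7]), 3.87)
tin 0 267 (array([438.7, -82.5]), array([53.8, 54.8]), 14.24)
```

```bash
python3 -m creep '[{"jaw":-1,"xyz":[0,0,1],"angular":[0,0,0]},{"jaw":-1,"xyz":[0,0,1],"angular":[0,0,0]},{"jaw":-1,"xyz":[0,0,1],"angular":[0,0,0]},{"jaw":-1,"xyz":[0,0,1],"angular":[0,0,0]},{"jaw":-1,"xyz":[0,0,1],"angular":[0,0,0]}]'; python3 to.py 491.5,-148,180,1.571
```

```text
clock: 58.08
eef_pos: [471.6, 344.8, 55.3]
tool_rot: [3.141, -0.0, 1.609]
force: [-1.8, -0.5, 5.5]
width: 18.2
gripper_force: 58.4
491.5,-148,180,1.571 -> [-493.1, 1.2, -124.8] [0.001, -0.0, 0.038]
```

```bash
python3 -m creep '[{"jaw":-1,"xyz":[0,0,-50],"angular":[0,0,0]},{"jaw":-1,"xyz":[0,0,-100],"angular":[0,0,0]},{"jaw":-1,"xyz":[0,0,-125],"angular":[0,0,0]},{"jaw":-1,"xyz":[-50,0,-125],"angular":[0,0,0.038]},{"jaw":-1,"xyz":[-110,0,-125],"angular":[0,0,0.038]},{"jaw":-1,"xyz":[-170,0,-125],"angular":[0,0,0.038]},{"jaw":-1,"xyz":[-230,0,-125],"angular":[0,0,0.038]},{"jaw":-1,"xyz":[-290,0,-125],"angular":[0,0,0.038]},{"jaw":-1,"xyz":[-350,1,-125],"angular":[0,0,0.038]},{"jaw":-1,"xyz":[-410,1,-125],"angular":[0,0,0.038]},{"jaw":-1,"xyz":[-460,1,-125],"angular":[0,0,0.038]},{"jaw":-1,"xyz":[-493,1,-125],"angular":[0,0,0.038]}]'; python3 -m creep '[{"jaw":-1,"xyz":[0,0,0],"angular":[0,0,0]},{"jaw":-1,"xyz":[0,0,0],"angular":[0,0,0]},{"jaw":-1,"xyz":[0,0,50],"angular":[0,0,0]},{"jaw":-1,"xyz":[0,0,95],"angular":[0,0,0]},{"jaw":-1,"xyz":[0,0,115],"angular":[0,0,0]},{"jaw":-1,"xyz":[0,0,115],"angular":[0,0,0]},{"jaw":-1,"xyz":[0,0,115],"angular":[0,0,0]}]';python3 to.py 491.5,-148,52,1.571
```

```text
clock: 59.58
eef_pos: [490.9, -151.1, 180.2]
tool_rot: [3.14, 0.002, 1.568]
force: [1.2, 0.1, -0.9]
width: 17.8
gripper_force: 59.1
clock: 60.45
eef_pos: [492.0, -147.6, 65.7]
tool_rot: [3.139, 0.001, 1.572]
force: [-0.4, -0.9, -0.6]
width: 18.0
gripper_force: 59.1
491.5,-148,52,1.571 -> [-0.4, -0.6, 13.7] [0.002, 0.001, 0.001]
```

```bash
python3 -m creep '[{"jaw":-1,"xyz":[0,0,8],"angular":[0,0,0]},{"jaw":-1,"xyz":[0,0,13],"angular":[0,0,0]},{"jaw":-1,"xyz":[0,0,13],"angular":[0,0,0]},{"jaw":-1,"xyz":[0,0,13],"angular":[0,0,0]}]'; python3 -m creep '[{"jaw":0.3,"xyz":[0,0,0],"angular":[0,0,0]},{"jaw":0.3,"xyz":[0,0,0],"angular":[0,0,0]},{"jaw":0.3,"xyz":[0,0,0],"angular":[0,0,0]},{"jaw":0.3,"xyz":[0,0,-50],"angular":[0,0,0]},{"jaw":0.3,"xyz":[0,0,-110],"angular":[0,0,0]},{"jaw":0.3,"xyz":[0,0,-160],"angular":[0,0,0]},{"jaw":0.3,"xyz":[0,0,-160],"angular":[0,0,0]}]'; python3 -m creep '[{"jaw":0.3,"xyz":[400,0,-20],"angular":[0,0,0]},{"jaw":0.3,"xyz":[400,0,-20],"angular":[0,0,0]},{"jaw":0.3,"xyz":[400,0,-20],"angular":[0,0,0]},{"jaw":0.3,"xyz":[400,0,-20],"angular":[0,0,0]},{"jaw":0.3,"xyz":[400,0,-20],"angular":[0,0,0]},{"jaw":0.3,"xyz":[400,0,-20],"angular":[0,0,0]},{"jaw":0.3,"xyz":[400,0,-20],"angular":[0,0,0]},{"jaw":0.3,"xyz":[400,0,-20],"angular":[0,0,0]},{"jaw":0.3,"xyz":[400,0,-20],"angular":[0,0,0]}]'
python3 - <<'E'
from h import *
P=cloud()
for n,x,y,z in [('tin',(400,475),(-120,-40),(37,50)),('dropbody',(465,520),(-180,-125),(30,60)),('drop',(465,520),(-180,-125),(92,110)),('tapetop',(425,520),(-30,30),(50,65)),('stone',(440,560),(-490,-240),(42,56)),('face',(600,662),(-190,50),(15,68))]:
    for c in (1,0):
        Q=box(P,x,y,z); Q=Q[Q[:,6]==c]
        if len(Q)>5: print(n,c,len(Q),rect(Q),Q[:,:3].mean(0).round(1))
im,d=viewer.get_image('top');cv2.imwrite('pics/t9.png',im[:,:,::-1])
E
```

```text
clock: 60.95
eef_pos: [491.9, -148.2, 52.4]
tool_rot: [3.139, 0.001, 1.571]
force: [1.1, 0.1, 3.8]
width: 18.2
gripper_force: 59.6
clock: 61.82
eef_pos: [493.3, -149.2, 215.4]
tool_rot: [3.134, 0.002, 1.571]
force: [0.2, 0.2, 0.2]
width: 55.2
gripper_force: 0.0
clock: 62.95
eef_pos: [490.8, 250.2, 231.2]
tool_rot: [3.141, 0.002, 1.569]
force: [-0.2, -1.3, 0.3]
width: 55.9
gripper_force: 0.0
tin 1 378 (array([439.9, -79.1]), array([52.6, 52.8]), 4.09) [440.6 -80.1  40.9]
tin 0 268 (array([439.1, -82.6]), array([56.8, 54.1]), 65.48) [437.8 -85.3  43.3]
dropbody 1 82 (array([ 491.6, -146.6]), array([31.8, 31.4]), 3.99) [ 487.7 -145.6   51.3]
dropbody 0 164 (array([ 487.5, -155.4]), array([24.6, 31.6]), 53.51) [ 486.4 -158.7   46.2]
drop 1 21 (array([ 494.5, -145.2]), array([9.7, 9.5]), 1.2) [ 494.4 -145.2   97.6]
drop 0 23 (array([ 491.2, -147.7]), array([ 9., 11.]), 45.85) [ 491.5 -148.5   97.8]
tapetop 1 234 (array([481.3,  -0.8]), array([58.1, 27.6]), 4.64) [480.1  -0.6  55.1]
tapetop 0 161 (array([478.7,  -6.1]), array([62.6, 28.9]), 0.68) [476.5  -7.7  56.4]
stone 1 1113 (array([ 500.1, -364.1]), array([150.2,  48.9]), 87.36) [ 499.6 -362.8   47.8]
stone 0 1214 (array([ 498.8, -365.5]), array([153.8,  52.5]), 86.67) [ 497.  -371.6   49.4]
face 1 955 (array([633. , -57.4]), array([ 59.2, 205.9]), 3.73) [638.8 -55.   51.5]
face 0 927 (array([630.5, -61.4]), array([ 60. , 210.5]), 0.71) [639.  -71.4  45.6]
```

View pics/t9.png

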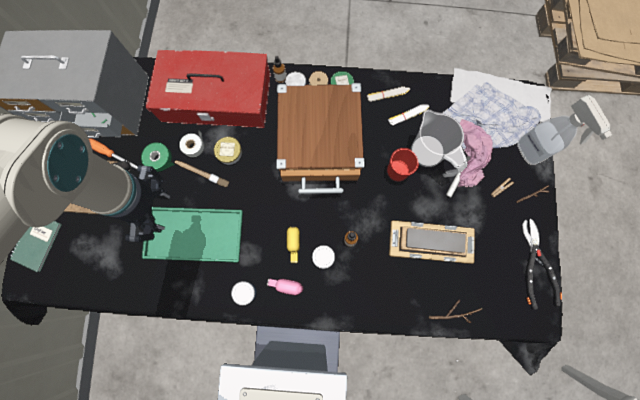

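The final view matches the start. Tape is at (292,243), tin (324,257), bottle (351,239), stone in holder (436,239), and the drawer is shut with its handle at (321,185).

```bash
python3 -c "
from cell import ctrl;print(ctrl.finish_job())"
```

```text
the job is handed in; nothing more can be done
None
```

I handed the job in at about 63 s: the whetstone is seated flat in its holder, the drawer is pushed to its stop, and the tin, bottle and tape measure stand upright within about 4 mm of their starting places by camera; no verdict came back.

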